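# Load and lock the bench steriliser

### The arm

A 6-joint arm with a two-finger parallel gripper is mounted at the origin on a cart in front of the work surface, level with it; the furniture and walls round the work are solid. World frame = base frame: x ahead of the robot, y to its left, z up, the work surface at z = 0. Lengths are in m, angles in rad, forces in N, time in s.
With the tool pointing down it reaches from about 0.375 to 0.9 m from the base axis. Payload 3.1 kg.
Tool frame: the origin (TCP) lies on the centre line of the jaws, within the pads' length; the fingertips stand 14 mm ahead of it and the grasp point (between the pads) lies 5 mm behind it; y points along the fingers, z is the direction in which the jaws open and shut, and the axes are right-handed (so a half turn about y gives the same grasp; the last joint's range is limited). The gripper opens to 87 mm and grips with 3 to 60 N. Pads are 19 mm wide; open, the fingers measure 117 mm over their backs; the gripper's body (75 mm by 190 mm) begins 51 mm behind the grasp point.
Start: joints at [-1.472, 0.527, 1.433, -0, 1.181, -0.178], TCP at [0.171, -0.601, 0.237] pointing down, gripper open.
Joint ranges: [-3.08, 3.08], [-0.75, 2.2], [0.22, 2.44], [-1.43, 4.57], [0, 2.65], [-2.85, 2.85]. Speed limits (rad/s): [2.79, 2.79, 3.14, 3.14, 3.14, 3.14].

### API

Orientations are given as a unit quaternion [x, y, z, w].
In Python, from rig import robot, vision gives the robot as it stands.
- The arm moves only by the shell command python3 -m crank 'ROWS' [FORCE]. ROWS is JSON, a list of rows, each a list of 7 numbers: the shift along the tool's x, y, z as a fraction of full scale, then the turn, a rotation vector about the tool's x, y, z as a fraction of full scale, then the gripper command: -1 is shut, 1 is fully open, values between are in proportion. In form: [[x, y, z, wx, wy, wz, grip], ...]. A call has 1 to 10 rows; each row is the pose to reach, as a shift and turn from the pose commanded when the call began, along the tool's axes at that moment, turning the shorter way round; what a row does not reach only later rows make up. Full scale, the value 1, is 50 cm for a shift and pi rad for a turn. A row lasts 1/8 s, in which the tool goes at most 62.5 mm and 10.7 degrees, less where a joint would pass 70% of its speed; a pose out of reach is approached as far as the arm can. A call with a number of a shift or a turn outside -1 to 1 is refused whole. A call with a gripper value outside its range is refused whole. The fingers move at their own pace and stop on an object; FORCE is the grip in N (left out, the last holds). Time passes only in rows, so rows that repeat a pose let the fingers close. It gives the time, the measured TCP pose, the force and the opening at its end, in the units of the state.
- robot.get_obs(): the state, without advancing time (a new reading comes with each control period).
- vision.camera(name): name is "scene" or "top" or "wrist"; returns the picture (400x640x3 uint8, blue, green, red); there is no depth.
- vision.camera_info(name): a dict with "vfov" (degrees; the focal length in pixels is half the picture's height over the tangent of half this angle, whatever the lens; pixels are square), "cx", "cy" (the principal point, pixels), "world_from_camera" (4x4, takes a point from camera to world coordinates); the wrist camera has in their place "tool_from_camera" (4x4, takes a point from camera to tool coordinates, whose origin is the TCP and whose axes are the tool frame's). Camera axes: x right, y up, looking along -z (the intrinsics and any distortion apply to the point x, -y, -z); pixel columns grow to the right and rows downward; lengths in m; the calibration is good to about 2 mm. A picture is of the moment at which its call begins: read the wrist's pose just before it. camera_info takes no time and is no camera call.
- robot.hand_in(): hands the job in, once; it reports no verdict.
The state is a dict: "time": time; "q": joint angles; "joint_velocities": joint speeds; "joint_torque": joint torques, N m; "position": TCP position; "tool_rot": TCP orientation; "ft_force": force on the tool from outside, world axes, zero at the start; "moment": the same for the moment, N m; "grip_width": finger opening in m.
Only numpy, scipy, OpenCV 4.12 (cv2) and the standard library are available. Lean on these libraries where they do the work, as an engineer would, in place of code of your own. Each camera call takes 0.05 s, during which the arm holds its last target.

### The job

Load the bench steriliser: unlock its lid by turning the lock knob back past the click, swing the lid fully open by its handle, and lower every squat brown jar gently into the deep chamber so that all stand upright on its floor - grip the thin glass lightly, do not press it down hard and do not drop it in. Then swing the lid fully shut and turn the lock knob clockwise until it clicks past its detent and stays locked. Leave the tall brown bottle and the small beaker where they stand.

Things in the scene. Friction and masses are not known exactly. Their poses are not given: they have to be found in the camera images.
- steriliser: Bench steriliser, fixed to the bench: upright round steel drum 196 mm across, 118 mm high, open at the top; white control panel at its front, white lid post at its back. Origin: centre of the underside, on the bench; x points from panel to lid post (away from the robot at yaw 0), y left, z up. A steel keeper hook stands at the front rim, 118 mm from the axis, its top at 154 mm.
- chamber_floor (a point): Centre of the flat floor of the chamber, a round well on the drum's axis, 184 mm across inside and 73 mm deep: floor 45 mm above the bench, rim at 118 mm, so a jar standing in it ends 17 mm below the rim. Axes as the steriliser.
- lid_post (a point): Point on the vertical axis about which the lid swings: 128 mm behind the drum's axis, 133 mm above the bench. The post with the lid's hub is 40 mm across, top at 144 mm.
- lid (a joint): Swing lid, rad: 0 = fully shut (stop); grows clockwise seen from above, the lid moving level to the left, then back, to a stop at 2.0; the well is clear from 1.7. Friction 0.12 N m; stays where left. The disc is 204 mm across, its face 130 mm above the bench. Locked, the latch tongue is caught in the keeper hook: the lid cannot swing, nor shut while the tongue is turned to locked.
- lid_handle (a point): Where to take the lid's handle, an upright round black peg 20 mm in diameter (head 24 mm) near the lid's right edge. This point is 161 mm above the bench, the peg's top 17 mm higher, the lid's face 31 mm lower; 131 mm from the swing axis, 79 mm from the lock knob's axis. Moves with the lid.
- lock (a joint): Lock knob, rad: 0 = unlocked, 1.2 = locked (stops); grows clockwise seen from above. Turns freely (0.04 N m) up to 0.67; then a sprung roller resists with up to 0.25 N m until the cam nose passes it at 0.92 (click) and drives the knob on to about 1.16, where it stays; let go before the click it springs back to about 0.65. The same resistance has to be overcome going back from locked.
- lock_grip (a point): Point on the lock knob's vertical axis, 167 mm above the bench, where to grip it (centre of the lid). The knob is a black bar 64 mm long, 16 mm thick, 40 mm high, top 16 mm above this point, lying along the line to point lock_tongue: take it across its thickness. Its round boss and the flat latch tongue begin 23 mm below this point.
- lock_tongue (a point): End of the latch tongue (steel strip 16 mm wide, 5 mm thick), 124 mm out from the knob's axis, turning with the knob; locked, it points to the front, to the keeper hook.
- brown_bottle: Brown glass bottle with a black cap, 42 mm across, 93 mm high, taller than the jars it stands among; not to be moved. Origin: centre of its underside.
- small_beaker: Small glass beaker, 59 mm across, 72 mm high; not to be moved. Origin: centre of its underside.
- jar_1: Sample jar, one of the load (may be absent): squat brown glass jar with a paper label, round body 54 mm across and 39 mm high, black screw cap 44 mm across up to 56 mm; 90 to 155 g. Origin: centre of its underside, z up to the cap. Thin glass: grip it with less than 20 N, press it on nothing with more than 15 N.
- jar_2: Sample jar, one of the load (may be absent): squat brown glass jar with a paper label, round body 54 mm across and 39 mm high, black screw cap 44 mm across up to 56 mm; 90 to 155 g. Origin: centre of its underside, z up to the cap. Thin glass: grip it with less than 20 N, press it on nothing with more than 15 N.
- jar_3: Sample jar, one of the load (may be absent): squat brown glass jar with a paper label, round body 54 mm across and 39 mm high, black screw cap 44 mm across up to 56 mm; 90 to 155 g. Origin: centre of its underside, z up to the cap. Thin glass: grip it with less than 20 N, press it on nothing with more than 15 N.
- jar_4: Sample jar, one of the load (may be absent): squat brown glass jar with a paper label, round body 54 mm across and 39 mm high, black screw cap 44 mm across up to 56 mm; 90 to 155 g. Origin: centre of its underside, z up to the cap. Thin glass: grip it with less than 20 N, press it on nothing with more than 15 N.
Mind the look-alikes: they are no part of the job. What is shaped like the jar_3 but red or turquoise is not meant.

How it is judged:
By the outcome, as a careful person would: the job done as asked, in the order asked, and still so for the second after the job is handed in, with the robot touching nothing.
Of jar_1, jar_2, jar_3, jar_4 only 2 to 4 are there at a start; the rules pass over those that are not, and their reading is None.
At some moment in a run one of jar_1, jar_2, jar_3, jar_4 may be knocked a few centimetres aside while the robot is not near it.
It also fails if it takes over 210 s, if anything falls off the work surface, if the arm or the gripper's body presses on something with over 40 N, if the wrist force passes 120 N, or if a joint passes its speed limit or range.

## Working session

There is one attempt and no reset: what is moved stays moved. The work goes in short steps, Python scripts to look and compute and a shell command to move; the robot and the scene stay as the last step left them, time stands still between calls to the robot, and variables do not carry over. Pictures are saved under pics/ and viewed, and the job is handed in when it is done.

```bash
ls -la; mkdir -p pics; python3 - <<'E'
from rig import robot, vision
import cv2,numpy as np
print(robot.get_obs())
for n in ["scene","top","wrist"]:
    print(n,vision.camera_info(n))
    cv2.imwrite(f"pics/{n}0.png",vision.camera(n))
E
```

```text
total 12
drwxr-xr-x  3 agent agent 4096 Dec  6 04:31 .
drwxr-xr-x 23 root  root  4096 Dec  6 04:31 ..
drwxr-xr-x  2 agent agent 4096 Dec  6 04:31 pics
{'time': 0.0, 'q': array([-1.47249135e+00,  5.28491618e-01,  1.43387940e+00, -1.37966421e-05,
        1.18138267e+00, -1.78494092e-01]), 'joint_velocities': array([-0.00139397, -0.00030911,  0.00125448, -0.00054082, -0.00017141,
       -0.00029471]), 'joint_torque': array([ 1.81688098e-03, -4.40036523e+01, -1.76593798e+01,  6.32762862e-02,
        5.81744453e-02, -1.70978997e-04]), 'position': array([ 0.17075824, -0.60050436,  0.23556324]), 'tool_rot': array([-0.09752679,  0.70110841, -0.6995812 ,  0.09757903]), 'ft_force': array([-0.53017154, -0.04663395,  0.6048772 ]), 'moment': array([-0.01992711, -0.04557256, -0.01899533]), 'grip_width': 0.08692289625297676}
scene {'vfov': 43.899527789272966, 'cx': 308.9176543983972, 'cy': 203.79470954528787, 'world_from_camera': array([[-0.81282427,  0.45011886, -0.36974278,  0.00974954],
       [-0.58238053, -0.64127936,  0.49959353,  0.50218163],
       [-0.01223194,  0.62141274,  0.78338789,  1
[... 172 characters left out ...]
amera': array([[ 0.00990119,  0.99046661, -0.13739674,  0.39144447],
       [-0.99992639,  0.00884329, -0.00830785, -0.13686425],
       [-0.0070136 ,  0.13746889,  0.99048125,  0.97483054],
       [ 0.        ,  0.        ,  0.        ,  1.        ]])}
wrist {'vfov': 65.94968174145168, 'cx': 323.5710342753475, 'cy': 208.16064595101295, 'tool_from_camera': array([[-8.56952351e-05, -9.54002367e-01, -2.99799059e-01,
        -8.43699025e-02],
       [ 1.07806856e-03,  2.99798798e-01, -9.54001844e-01,
        -1.48235514e-01],
       [ 9.99999415e-01, -4.04957352e-04,  1.00278863e-03,
         1.09990279e-04],
       [ 0.00000000e+00,  0.00000000e+00,  0.00000000e+00,
         1.00000000e+00]])}
```

View pics/scene0.png

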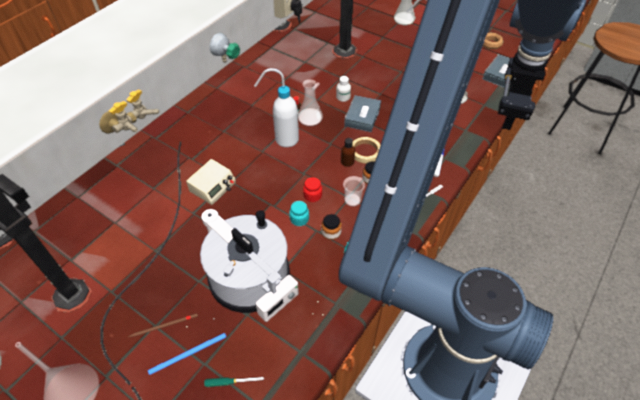

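View pics/top0.png

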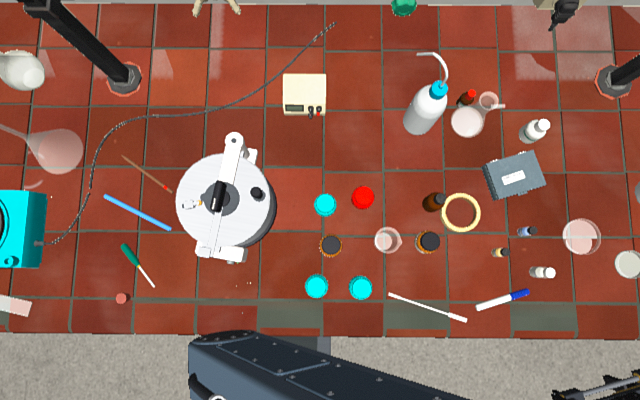

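View pics/wrist0.png

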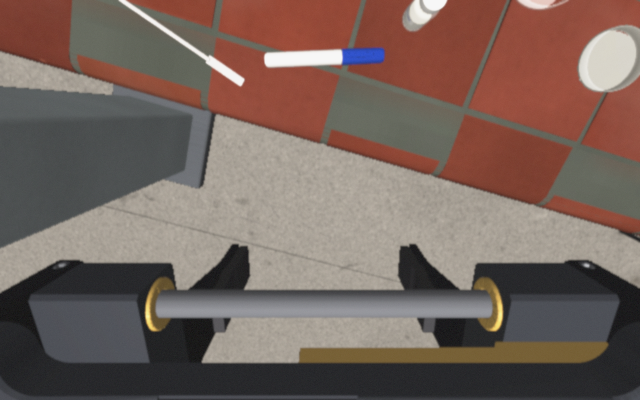

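The top view shows two brown jars with black caps, near (330,246) and (428,242). The bottle is at (435,202), the beaker at (387,239) and the steriliser around (226,205). The turquoise and red jars are look-alikes.

```bash
cat > h.py <<'E'
from rig import robot, vision
import cv2,numpy as np
from scipy.spatial.transform import Rotation as R
def cam(name,obs=None):
    i=vision.camera_info(name)
    f=200/np.tan(np.radians(i['vfov']/2))
    if name=='wrist':
        obs=obs or robot.get_obs()
        T=np.eye(4);T[:3,:3]=R.from_quat(obs['tool_rot']).as_matrix();T[:3,3]=obs['position']
        T=T@i['tool_from_camera']
    else: T=i['world_from_camera']
    return f,i['cx'],i['cy'],T
def ray(c,u,v):
    f,cx,cy,T=c
    d=np.array([(u-cx)/f,-(v-cy)/f,-1]); return T[:3,3],T[:3,:3]@d
def onz(c,u,v,z):
    o,d=ray(c,u,v); return o+d*(z-o[2])/d[2]
def proj(c,p):
    f,cx,cy,T=c
    q=T[:3,:3].T@(np.array(p)-T[:3,3]); return np.array([cx+f*q[0]/-q[2],cy-f*q[1]/-q[2]])
def need(p,down_yaw=None):
    """shift in tool axes (fraction of 50cm) from current pose to p"""
    o=robot.get_obs();M=R.from_quat(o['tool_rot']).as_matrix()
    return M.T@(np.array(p)-o['position'])/0.5
E
python3 - <<'E'
from h import *
im=cv2.imread('pics/top0.png')
c1=cv2.resize(im[120:280,160:300],None,fx=5,fy=3.75*4/3,interpolation=cv2.INTER_CUBIC)[:, :]
c1=cv2.resize(im[120:270,160:300],None,fx=4,fy=4,interpolation=cv2.INTER_CUBIC)
c2=cv2.resize(im[180:300,300:460],None,fx=4.5,fy=4.5,interpolation=cv2.INTER_CUBIC)
cv2.imwrite('pics/z1.png',c1);cv2.imwrite('pics/z2.png',c2)
im=cv2.imread('pics/scene0.png')
cv2.imwrite('pics/z3.png',cv2.resize(im[140:330,190:390],None,fx=3,fy=3,interpolation=cv2.INTER_CUBIC))
E
```

```text
(no output)
```

View pics/z1.png

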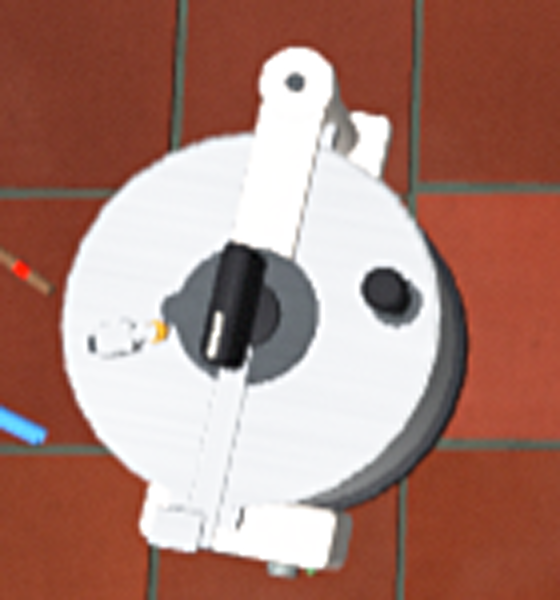

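View pics/z2.png

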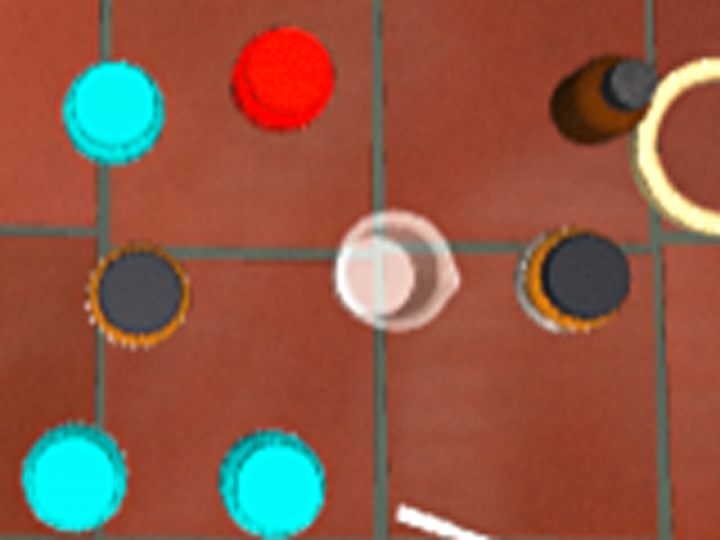

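View pics/z3.png

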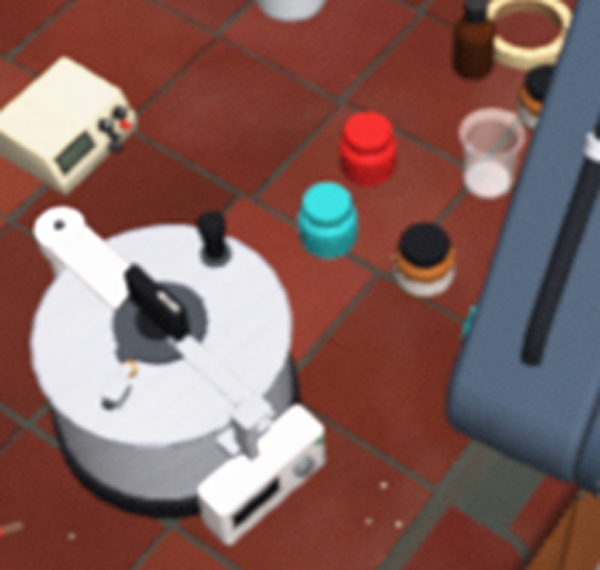

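```bash
python3 - <<'E'
from h import *
t=cam('top')
def z1(a,b):return 160+(a+.5)/4-.5,120+(b+.5)/4-.5
def z2(a,b):return 300+(a+.5)/4.5-.5,180+(b+.5)/4.5-.5
def z3s(a,b):return 190+(a+.5)/3-.5,140+(b+.5)/3-.5
k=onz(t,*z1(238,300),.183);p=onz(t,*z1(386,284),.178);h=onz(t,*z1(296,82),.144)
ton=onz(t,*z1(207,540),.147)
print('knob',k,'peg',p,'hub',h,'tong',ton)
n=lambda a,b:np.hypot(*(a-b)[:2])
print(n(k,p),n(p,h),n(k,h))
yaw=np.arctan2(*(h-k)[[1,0]]);print('yaw',yaw)
for nm,q,z in [('jarA cap',(140,291),.056),('jarB',(586,275),.056),('bottle',(633,83),.093),('beaker',(396,270),.072),('turqL',(74,475),.056),('turqR',(273,482),.056),('turqU',(114,105),.056),('red',(291,73),.056)]:
    print(nm,onz(t,*z2(*q),z).round(4))
s=cam('scene');
# scene check
for nm,q,z in [('knob',(157,291),.183),('peg',(211,219),.178),('hub',(59,225),.144),('jarA',(425,243),.056)]:
    print('S',nm,onz(s,*z3s(*q),z).round(4))
E
```

```text
knob [0.52066716 0.06983014 0.183     ] peg [ 0.53034693 -0.00358613  0.178     ] hub [0.64604647 0.05400957 0.144     ] tong [0.40120118 0.08969267 0.147     ]
0.07405164969256059 0.129242591847213 0.12637350433647082
yaw -0.12551837350413228
jarA cap [ 0.4285 -0.1581  0.056 ]
jarB [ 0.4388 -0.3848  0.056 ]
bottle [ 0.5319 -0.4008  0.093 ]
beaker [ 0.4395 -0.2857  0.072 ]
turqL [ 0.3362 -0.1255  0.056 ]
turqR [ 0.3337 -0.2253  0.056 ]
turqU [ 0.524  -0.1441  0.056 ]
red [ 0.5415 -0.2355  0.056 ]
S knob [0.5163 0.0756 0.183 ]
S peg [ 0.529 -0.004  0.178]
S hub [0.6458 0.0538 0.144 ]
S jarA [ 0.4258 -0.158   0.056 ]
```

```bash
python3 - <<'E'
from h import *
o=robot.get_obs();M=R.from_quat(o['tool_rot']).as_matrix();print(M.round(3))
t=cam('top')
print('stand base',onz(t,124,78,.02),'stand up',onz(t,60,15,.3))
print('need',need([.5195,.073,.30]).round(3))
E
```

```text
[[-0.962 -0.     0.273]
 [-0.273  0.002 -0.962]
 [-0.    -1.    -0.002]]
stand base [0.84438926 0.36697436 0.02      ] stand up [0.8328082  0.34647215 0.3       ]
need [-1.039 -0.126 -1.106]
```

```bash
python3 -m crank '[[-0.52,-0.13,-0.55,0,0.136,0,1],[-0.52,-0.13,-0.55,0,0.136,0,1],[-0.52,-0.13,-0.55,0,0.136,0,1],[-0.52,-0.13,-0.55,0,0.136,0,1],[-0.52,-0.13,-0.55,0,0.136,0,1],[-0.52,-0.13,-0.55,0,0.136,0,1],[-0.52,-0.13,-0.55,0,0.136,0,1],[-0.52,-0.13,-0.55,0,0.136,0,1]]'; python3 - <<'E'
from h import *
o=robot.get_obs();print(o['q'].round(3),o['position']);print(need([.4895,.073,.30]).round(3))
E
```

```text
time: 1.15
position: [0.346, -0.2656, 0.3017]
tool_rot: [-0.053, -0.705, 0.706, 0.053]
ft_force: [0.4, -0.0, 1.0]
grip_width: 0.0869
[-9.120e-01  1.820e-01  1.794e+00 -1.000e-03  1.165e+00  8.080e-01] [ 0.34595466 -0.26559459  0.30166876]
[-0.184  0.003 -0.712]
```

```bash
python3 -m crank '[[-0.24,0,-0.72,0,0,0,1],[-0.24,0,-0.72,0,0,0,1],[-0.24,0,-0.72,0,0,0,1],[-0.24,0,-0.72,0,0,0,1],[-0.24,0,-0.72,0,0,0,1],[-0.24,0,-0.72,0,0,0,1],[-0.24,0,-0.72,0,0,0,1],[-0.24,0,-0.72,0,0,0,1],[-0.24,0,-0.72,0,0,0,1],[-0.24,0,-0.72,0,0,0,0]]'; python3 - <<'E'
from h import *
o=robot.get_obs();print(o['q'].round(3),o['position']);
cv2.imwrite('pics/w1.png',vision.camera('wrist'))
np.save('w1.npy',np.r_[o['position'],o['tool_rot']])
E
```

```text
time: 2.4
position: [0.5181, 0.0707, 0.3016]
tool_rot: [-0.054, -0.705, 0.705, 0.054]
ft_force: [-0.5, -1.0, -0.6]
grip_width: 0.0826
[-0.078  0.314  1.604 -0.     1.224  1.646] [0.51810465 0.07068078 0.3015606 ]
```

View pics/w1.png

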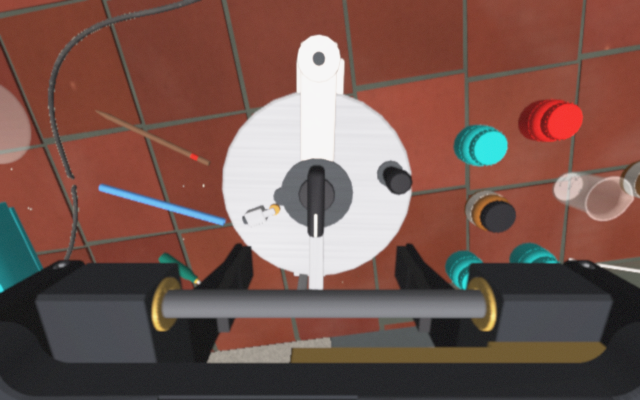

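```bash
python3 - <<'E'
from h import *
a=np.load('w1.npy');o={'position':a[:3],'tool_rot':a[3:]}
c=cam('wrist',o)
im=cv2.imread('pics/w1.png')
hsv=cv2.cvtColor(im,cv2.COLOR_BGR2HSV)
m=((hsv[...,1]<60)&(hsv[...,2]>140)).astype(np.uint8);m[:88]=0;m[278:]=0;m[:,:215]=0;m[:,420:]=0
cs,_=cv2.findContours(m,cv2.RETR_EXTERNAL,cv2.CHAIN_APPROX_NONE)
ct=max(cs,key=cv2.contourArea)[:,0]
P=np.array([onz(c,u,v,.130)[:2] for u,v in ct])
A=np.c_[2*P,np.ones(len(P))];keep=np.ones(len(P),bool)
for i in range(8):
    s=np.linalg.lstsq(A[keep],(P[keep]**2).sum(1),rcond=None)[0];r=np.sqrt(s[2]+s[0]**2+s[1]**2)
    d=np.abs(np.hypot(*(P-s[:2]).T)-r);keep=d<max(.0015,np.median(d)*1.5)
print('lid',s[:2],'r',r,keep.sum())
e=lambda *q:onz(c,*q).round(4)
print('hub',e(319,59,.144),'peg top',e(398,181,.178),'peg base', e(391,176,.161))
g=cv2.cvtColor(im,cv2.COLOR_BGR2GRAY)
mk=(g<45).astype(np.uint8);mk[:160]=0;mk[240:]=0;mk[:,:300]=0;mk[:,335:]=0
ys,xs=np.nonzero(mk);print(xs.min(),xs.max(),ys.min(),ys.max())
print('knob ends top',e(316.5,168,.183),e(316,235,.183))
E
```

```text
lid [0.5220656 0.0785427] r 0.100629380346227 450
hub [0.6465 0.0559 0.144 ] peg top [0.5321 0.0016 0.178 ] peg base [0.5336 0.0042 0.161 ]
308 324 166 207
knob ends top [0.5557 0.0719 0.183 ] [0.4936 0.0824 0.183 ]
```

```bash
python3 - <<'E'
from h import *
print(need([.521,.0755,.165]).round(4))
E
```

```text
[-0.0042  0.2733 -0.0099]
```

```bash
python3 -m crank '[[-0.0042,0,-0.0099,0,0,0,0],[-0.0042,0.1,-0.0099,0,0,0,0],[-0.0042,0.18,-0.0099,0,0,0,0],[-0.0042,0.22,-0.0099,0,0,0,0],[-0.0042,0.25,-0.0099,0,0,0,0],[-0.0042,0.273,-0.0099,0,0,0,0],[-0.0042,0.273,-0.0099,0,0,0,0]]' 5 ; python3 -m crank '[[0,0,0,0,0,0,-0.2],[0,0,0,0,0,0,-0.4],[0,0,0,0,0,0,-0.5]]'; python3 - <<'E'
from h import *
cv2.imwrite('pics/w2.png',vision.camera('wrist'))
o=robot.get_obs();print(o['position'],o['ft_force'],o['grip_width'])
E
```

```text
time: 3.32
position: [0.5211, 0.077, 0.1647]
tool_rot: [0.053, 0.705, -0.705, -0.053]
ft_force: [-0.2, -0.3, -0.1]
grip_width: 0.0435
time: 3.7
position: [0.5215, 0.0769, 0.1656]
tool_rot: [0.054, 0.705, -0.705, -0.053]
ft_force: [-0.5, -0.7, -0.4]
grip_width: 0.0247
[0.52142826 0.07690445 0.16549344] [-0.30714275 -0.41102746  1.02666059] 0.023523799005258316
```

View pics/w2.png

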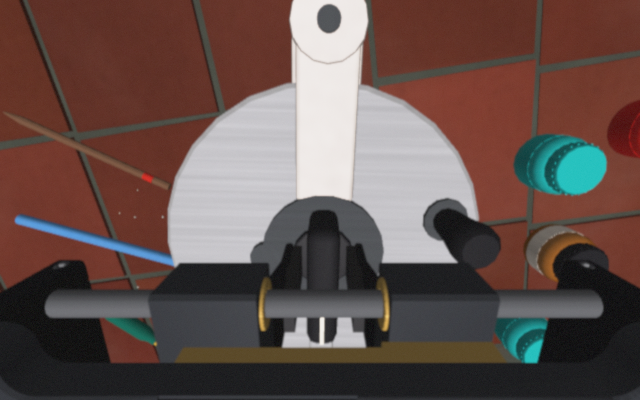

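```bash
python3 -m crank '[[0,0,0,0,0,0,-1],[0,0,0,0,0,0,-1],[0,0,0,0,0,0,-1]]' 8; python3 -m crank '[[0,0,0,0,0,0,-1],[0,0,0,0,0,0,-1],[0,0,0,0,0,0,-1]]' 40; python3 - <<'E'
from h import *
o=robot.get_obs();print(o['position'],o['ft_force'],o['moment'],o['grip_width'])
E
```

```text
time: 4.12
position: [0.5213, 0.0775, 0.1652]
tool_rot: [0.053, 0.705, -0.705, -0.053]
ft_force: [0.2, 4.1, 1.5]
grip_width: 0.0157
time: 4.5
position: [0.5213, 0.0775, 0.1652]
tool_rot: [0.053, 0.705, -0.705, -0.053]
ft_force: [0.4, 5.7, 2.0]
grip_width: 0.0157
[0.52130594 0.07748627 0.16523041] [0.42952379 5.72659916 2.03892482] [ 0.91660441 -0.02298901  0.00147724] 0.015695868788619952
```

```bash
python3 -m crank '[[0,0,-0.001,0,-0.05,0,-1],[0,0,-0.001,0,-0.1,0,-1],[0,0,-0.001,0,-0.15,0,-1],[0,0,-0.001,0,-0.2,0,-1],[0,0,-0.001,0,-0.25,0,-1],[0,0,-0.001,0,-0.3,0,-1],[0,0,-0.001,0,-0.35,0,-1],[0,0,-0.001,0,-0.375,0,-1],[0,0,-0.001,0,-0.375,0,-1]]'; python3 - <<'E'
from h import *
o=robot.get_obs();print(o['q'].round(3),o['ft_force'],o['moment'],o['grip_width'])
M=R.from_quat(o['tool_rot']).as_matrix();print('zang',np.arctan2(M[1,2],M[0,2]))
cv2.imwrite('pics/t3.png',vision.camera('top'));cv2.imwrite('pics/w3.png',vision.camera('wrist'))
E
```

```text
time: 5.62
position: [0.5207, 0.0788, 0.1652]
tool_rot: [-0.347, 0.617, -0.615, 0.348]
ft_force: [-1.0, 7.7, 4.3]
grip_width: 0.0155
[-0.064  0.498  1.749  0.003  0.896  0.478] [-0.9992789   7.69590475  4.25689623] [1.29601005 0.04478822 0.04970139] 0.015461350236707904
zang -0.5434502584034026
```

View pics/w3.png

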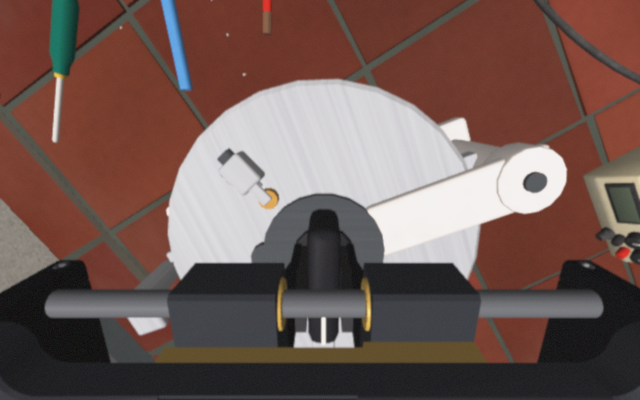

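```bash
python3 -m crank '[[0,0,0,0,0,0,-0.4],[0,0,0,0,0,0,-0.3],[0,-0.05,0,0,0,0,0],[0,-0.13,0,0,0,0,0],[0,-0.13,0,0,0,0,0]]' 15; python3 - <<'E'
from h import *
o=robot.get_obs();print(o['position'],need([.531,.001,.23]).round(4),need([.531,.001,.160]).round(4))
E
```

```text
time: 6.35
position: [0.5236, 0.0766, 0.2328]
tool_rot: [0.346, -0.614, 0.618, -0.349]
ft_force: [-0.1, -0.3, -0.7]
grip_width: 0.0422
[0.52360146 0.07661407 0.23279347] [0.1218 0.0059 0.0908] [0.1222 0.1459 0.0899]
```

```bash
python3 -m crank '[[0.061,0,0.045,0,0,0,0],[0.122,0,0.09,0,0,0,0],[0.122,0,0.09,0,0,0,0]]'; python3 - <<'E'
from h import *
o=robot.get_obs();print(o['position'],need([.531,.001,.160]).round(4))
cv2.imwrite('pics/w4.png',vision.camera('wrist'))
c=cam('wrist',o);print(proj(c,[.531,.001,.178]))
E
```

```text
time: 6.72
position: [0.5283, -0.0006, 0.2291]
tool_rot: [0.347, -0.616, 0.616, -0.346]
ft_force: [-0.3, -1.0, -0.4]
grip_width: 0.0435
[ 0.52826295 -0.00061913  0.22910653] [-0.0058  0.1382  0.0031]
[324.4265607  233.58184001]
```

View pics/w4.png

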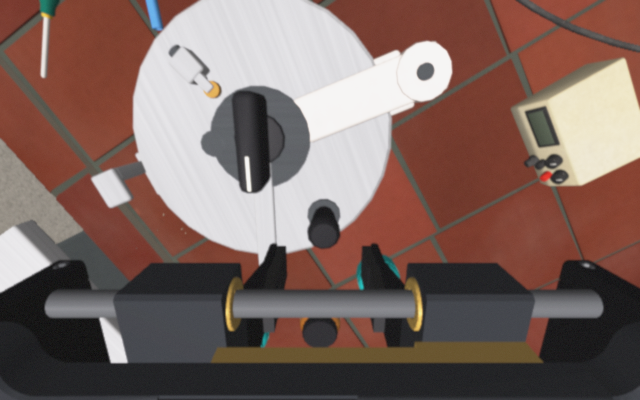

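```bash
python3 -m crank '[[-0.006,0.04,0.003,0,0,0,0],[-0.006,0.09,0.003,0,0,0,0],[-0.006,0.138,0.003,0,0,0,0],[-0.006,0.138,0.003,0,0,0,-0.2],[-0.006,0.138,0.003,0,0,0,-0.6],[-0.006,0.138,0.003,0,0,0,-1],[-0.006,0.138,0.003,0,0,0,-1],[-0.006,0.138,0.003,0,0,0,-1]]' 12; python3 - <<'E'
from h import *
o=robot.get_obs();M=R.from_quat(o['tool_rot']).as_matrix();p=o['position'];print(p,o['ft_force'])
H=np.array([.6465,.0563]);d=p[:2]-H;r=np.hypot(*d);a0=np.arctan2(d[1],d[0]);print(r,a0)
for k in range(1,11):
    a=a0-.2*k
    q=H+.131*np.array([np.cos(a),np.sin(a)])-p[:2] 
    print((M.T@np.r_[q,0]/.5).round(3))
E
```

```text
time: 7.78
position: [0.5313, 0.004, 0.162]
tool_rot: [0.347, -0.616, 0.616, -0.348]
ft_force: [-0.9, 1.6, 6.4]
grip_width: 0.0199
[0.53134722 0.00403375 0.16196882] [-0.92430548  1.6221948   6.39618884]
0.1264591795809168 -2.7155117166344764
[-0.026 -0.    -0.045]
[-0.067  0.    -0.078]
[-0.114  0.    -0.101]
[-0.164  0.    -0.115]
[-0.217  0.    -0.119]
[-0.268  0.    -0.112]
[-0.318  0.    -0.095]
[-0.363  0.    -0.069]
[-0.402  0.    -0.034]
[-0.433  0.     0.008]
```

```bash
python3 -m crank '[[-0.012,0,-0.024,0,0,0,-1],[-0.027,0,-0.043,0,0,0,-1],[-0.067,0,-0.078,0,0,0,-1],[-0.114,0,-0.101,0,0,0,-1],[-0.114,0,-0.101,0,0,0,-1]]'; python3 - <<'E'
from h import *
cv2.imwrite('pics/t4.png',vision.camera('top'))
E
```

```text
time: 8.4
position: [0.5183, 0.0811, 0.1617]
tool_rot: [0.347, -0.615, 0.616, -0.35]
ft_force: [2.8, 0.1, 4.9]
grip_width: 0.0197
```

View pics/t4.png

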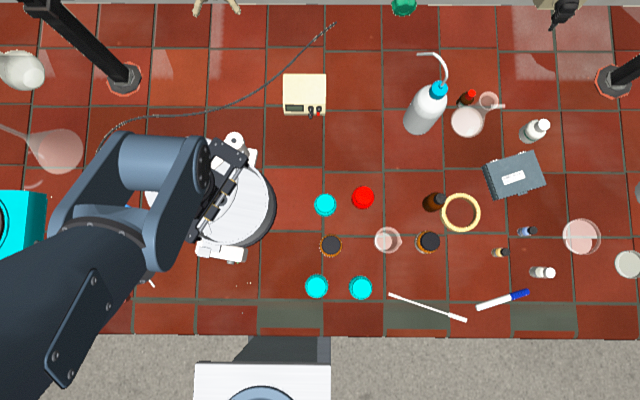

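The lid is swinging and the forces are low, so I'll keep going.

```bash
python3 - <<'E'
from h import *
o=robot.get_obs();M=R.from_quat(o['tool_rot']).as_matrix();p=o['position'];print(p,o['ft_force'])
H=np.array([.6465,.0563])
for k in range(4,11):
    a=-2.7155-.2*k
    q=H+.131*np.array([np.cos(a),np.sin(a)])-p[:2] 
    print((M.T@np.r_[q,0]/.5).round(3))
E
```

```text
[0.51811973 0.08033257 0.16168602] [2.33673377 1.1474569  4.07248846]
[-0.047  0.    -0.013]
[-0.1    0.    -0.017]
[-0.152  0.    -0.01 ]
[-0.201  0.     0.007]
[-0.246  0.001  0.034]
[-0.285  0.001  0.069]
[-0.316  0.001  0.111]
```

```bash
python3 -m crank '[[-0.047,0,-0.013,0,0,0,-1],[-0.1,0,-0.017,0,0,0,-1],[-0.152,0,-0.01,0,0,0,-1],[-0.201,0,0.007,0,0,0,-1],[-0.246,0,0.034,0,0,0,-1],[-0.285,0,0.069,0,0,0,-1],[-0.3,0,0.089,0,0,0,-1],[-0.3,0,0.089,0,0,0,-1]]'; python3 -m crank '[[-0.008,0,0.01,0,0,0,-1],[-0.012,0,0.018,0,0,0,-1],[-0.012,0,0.018,0,0,0,-1]]';python3 - <<'E'
from h import *
o=robot.get_obs();p=o['position'];d=p[:2]-[.6465,.0563];print(np.hypot(*d),np.arctan2(d[1],d[0]),o['ft_force'])
cv2.imwrite('pics/t5.png',vision.camera('top'))
E
```

```text
time: 9.45
position: [0.6306, 0.1918, 0.1609]
tool_rot: [-0.346, 0.621, -0.611, 0.348]
ft_force: [-3.6, 18.2, 4.5]
grip_width: 0.0197
time: 9.82
position: [0.6405, 0.1927, 0.1608]
tool_rot: [-0.346, 0.622, -0.611, 0.348]
ft_force: [-3.2, 18.6, 3.7]
grip_width: 0.0194
0.13649482112107925 1.6146189284193924 [-3.18764388 18.56426311  3.68408887]
```

View pics/t5.png

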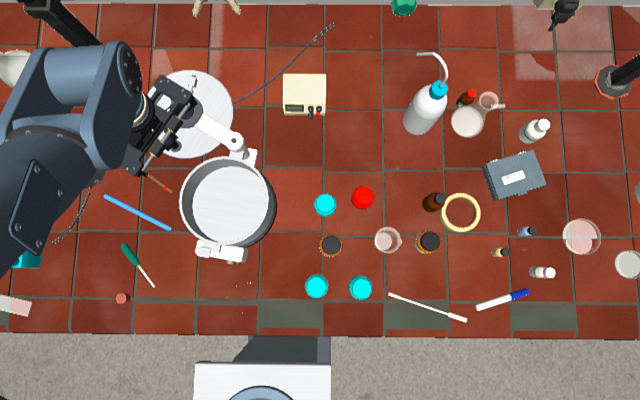

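```bash
python3 -m crank '[[-0.013,0,0.006,0,0,0,-1],[-0.013,0,0.006,0,0,0,-1]]'; python3 -m crank '[[-0.008,0,0.012,0,0,0,-1],[-0.008,0,0.012,0,0,0,-1]]'
```

```text
time: 10.12
position: [0.6472, 0.1934, 0.1607]
tool_rot: [-0.347, 0.619, -0.613, 0.347]
ft_force: [-2.0, 10.7, 3.2]
grip_width: 0.0196
time: 10.38
position: [0.6486, 0.1936, 0.1604]
tool_rot: [-0.352, 0.621, -0.61, 0.343]
ft_force: [-11.8, 10.3, 10.7]
grip_width: 0.0197
```

```bash
python3 -m crank '[[0.008,0,-0.012,0,0,0,-0.5],[0.008,0,-0.012,0,0,0,-0.2],[0.008,0,-0.012,0,0,0,0],[0.008,-0.06,-0.012,0,0,0,0],[0.008,-0.2,-0.012,0,0,0,0],[0.008,-0.3,-0.012,0,0,0,0.5]]'; python3 - <<'E'
from h import *
o=robot.get_obs();print(o['position'],o['q'].round(3))
np.save('w6.npy',np.r_[o['position'],o['tool_rot']])
cv2.imwrite('pics/w6.png',vision.camera('wrist'))
E
```

```text
time: 11.12
position: [0.6499, 0.1878, 0.3122]
tool_rot: [-0.348, 0.616, -0.616, 0.347]
ft_force: [0.5, -0.6, 1.1]
grip_width: 0.0474
[0.64992123 0.1877752  0.31221027] [ 0.117  0.535  1.2   -0.     1.408  0.661]
```

View pics/w6.png

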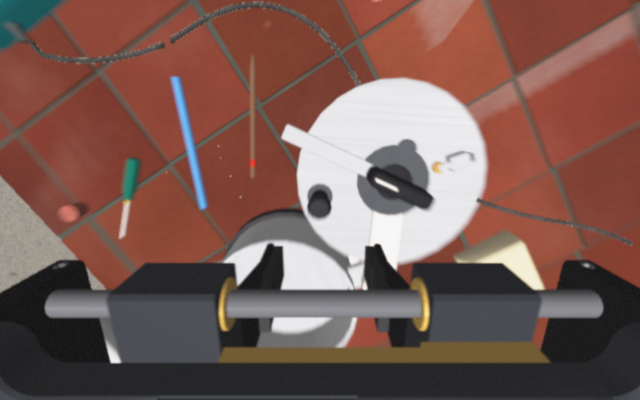

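```bash
python3 - <<'E'
from h import *
print(need([.43,-.155,.27]).round(3))
E
```

```text
[ 0.821  0.096 -0.029]
```

```bash
python3 -m crank '[[0.2,0,-0.007,0,0.06,0,0.5],[0.4,0,-0.015,0,0.12,0,0.5],[0.6,0.05,-0.02,0,0.18,0,0.6],[0.82,0.09,-0.029,0,0.24,0,0.6],[0.82,0.09,-0.029,0,0.3,0,0.6],[0.82,0.09,-0.029,0,0.36,0,0.6],[0.82,0.09,-0.029,0,0.379,0,0.6],[0.82,0.09,-0.029,0,0.379,0,0.6],[0.82,0.09,-0.029,0,0.379,0,0.6]]'; python3 - <<'E'
from h import *
o=robot.get_obs();print(o['position'],o['q'].round(3))
np.save('w7.npy',np.r_[o['position'],o['tool_rot']])
cv2.imwrite('pics/w7.png',vision.camera('wrist'))
cv2.imwrite('pics/t7.png',vision.camera('top'))
E
```

```text
time: 12.3
position: [0.4257, -0.155, 0.2661]
tool_rot: [0.058, 0.705, -0.705, -0.058]
ft_force: [-0.9, 0.4, 0.3]
grip_width: 0.0696
[ 0.4257105  -0.15503825  0.26609827] [-5.970e-01  2.540e-01  1.809e+00  1.000e-03  1.078e+00  1.137e+00]
```

View pics/w7.png

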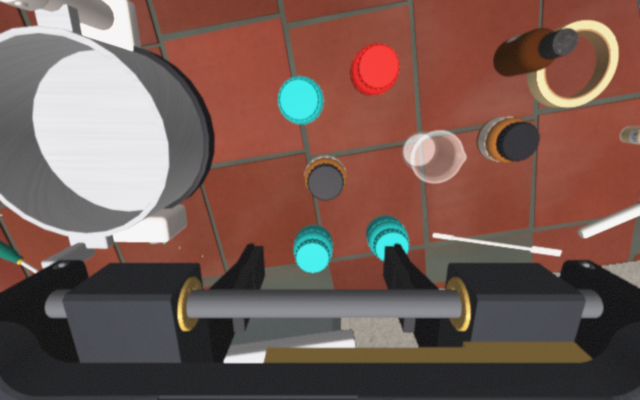

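View pics/t7.png

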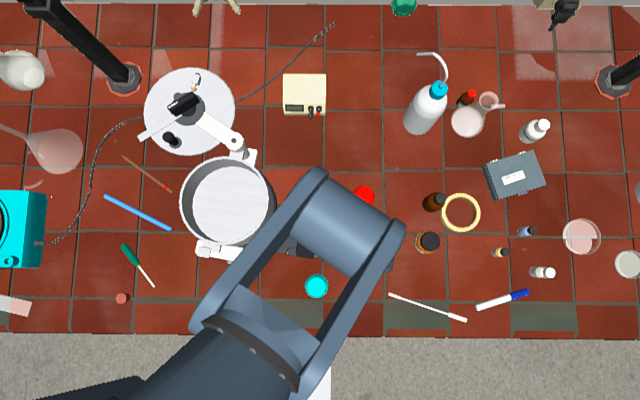

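The wrist view shows jar A's cap at about (325,182) and jar B's cap at about (518,141). The chamber is open and clear.

```bash
python3 - <<'E'
from h import *
a=np.load('w7.npy');o={'position':a[:3],'tool_rot':a[3:]};c=cam('wrist',o)
im=cv2.imread('pics/w7.png')
cv2.imwrite('pics/z7.png',cv2.resize(im[100:220,270:560],None,fx=2.7,fy=2.7,interpolation=cv2.INTER_CUBIC))
print(onz(c,325,182,.056),onz(c,517.5,141,.056))
print('turq',onz(c,313,248,.05),onz(c,302,98,.05),'wellcentre',)
E
```

```text
[ 0.42964552 -0.15637525  0.056     ] [ 0.44115346 -0.38045817  0.056     ]
turq [ 0.34493018 -0.12685145  0.05      ] [ 0.52676797 -0.14629123  0.05      ] wellcentre
```

View pics/z7.png

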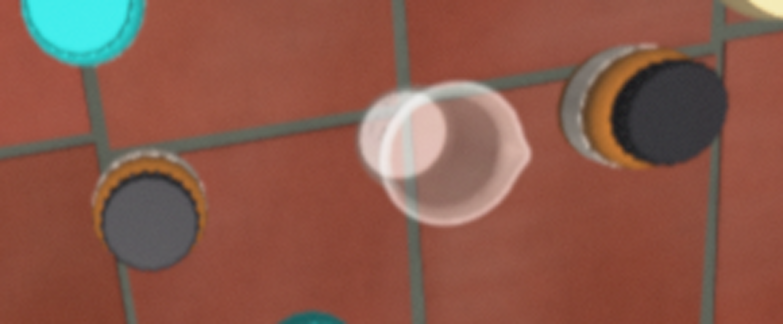

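```bash
python3 - <<'E'
from h import *
print(need([.429,-.157,.028]).round(4))
E
```

```text
[-0.0064  0.4764  0.0044]
```

```bash
python3 -m crank '[[-0.0064,0.1,0.0044,0,0,0,0.65],[-0.0064,0.2,0.0044,0,0,0,0.65],[-0.0064,0.3,0.0044,0,0,0,0.65],[-0.0064,0.3,0.0044,0,0,0,0.65]]' 7; python3 - <<'E'
from h import *
print(need([.429,-.157,.028]).round(4))
E
```

```text
time: 12.9
position: [0.4265, -0.1553, 0.1132]
tool_rot: [0.054, 0.706, -0.703, -0.06]
ft_force: [-0.5, 0.5, 0.8]
grip_width: 0.0718
[-0.0068  0.1704  0.0033]
```

```bash
python3 -m crank '[[-0.006,0.06,0.003,0,0,0,0.65],[-0.006,0.11,0.003,0,0,0,0.65],[-0.006,0.15,0.003,0,0,0,0.65],[-0.006,0.17,0.003,0,0,0,0.65],[-0.006,0.17,0.003,0,0,0,0.65]]' 7; python3 - <<'E'
from h import *
o=robot.get_obs();print(o['position'],o['ft_force']);cv2.imwrite('pics/w8.png',vision.camera('wrist'))
E
```

```text
time: 13.52
position: [0.4319, -0.1598, 0.0319]
tool_rot: [-0.058, -0.704, 0.705, 0.057]
ft_force: [-0.3, -0.1, -0.2]
grip_width: 0.0717
[ 0.43185618 -0.15975755  0.03190625] [-0.31932625 -0.0878878  -0.23933743]
```

View pics/w8.png

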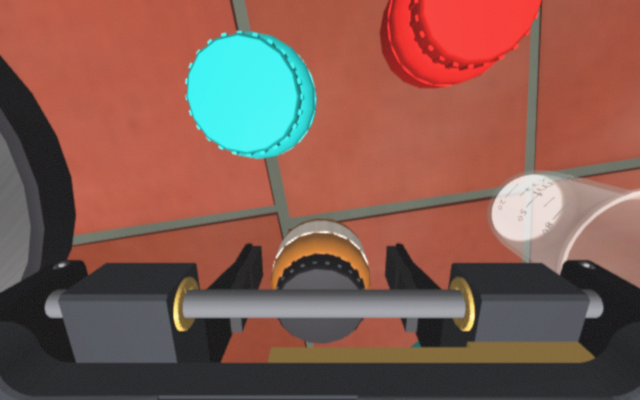

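```bash
python3 -m crank '[[0.002,0.006,0,0,0,0,0.5],[0.002,0.006,0,0,0,0,0.3],[0.002,0.006,0,0,0,0,0.2],[0.002,0.006,0,0,0,0,0.1],[0.002,0.006,0,0,0,0,0],[0.002,0.006,0,0,0,0,-0.3],[0.002,0.006,0,0,0,0,-0.3]]' 8; python3 -m crank '[[0,-0.01,0,0,0,0,-0.3],[0,-0.04,0,0,0,0,-0.3],[0,-0.08,0,0,0,0,-0.3],[0,-0.08,0,0,0,0,-0.3]]'; python3 - <<'E'
from h import *
o=robot.get_obs();print(o['position'],o['ft_force'],o['grip_width']);cv2.imwrite('pics/w9.png',vision.camera('wrist'))
E
```

```text
time: 14.45
position: [0.4298, -0.1593, 0.0283]
tool_rot: [0.058, 0.705, -0.705, -0.058]
ft_force: [-0.0, 1.1, 5.2]
grip_width: 0.0537
time: 14.95
position: [0.4307, -0.1601, 0.0689]
tool_rot: [-0.058, -0.704, 0.705, 0.057]
ft_force: [1.2, -0.3, -0.4]
grip_width: 0.0536
[ 0.43074485 -0.16012926  0.0689156 ] [ 1.16516937 -0.32961606 -0.40271758] 0.053617111734416634
```

View pics/w9.png

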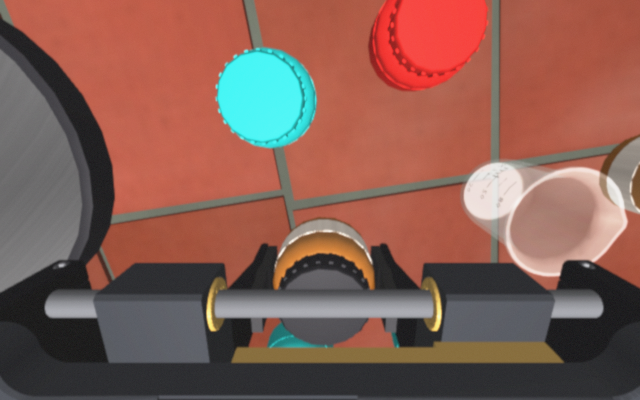

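```bash
python3 - <<'E'
from h import *
print(need([.5605,.0725,.25]).round(4))
E
```

```text
[-0.1821 -0.3636 -0.5005]
```

```bash
python3 -m crank '[[0,-0.1,0,0,0,0,-0.3],[0,-0.2,0,0,0,0,-0.3],[0,-0.3,0,0,0,0,-0.3],[-0.03,-0.364,-0.08,0,0,0,-0.3],[-0.06,-0.364,-0.18,0,0,0,-0.3],[-0.1,-0.364,-0.28,0,0,0,-0.3],[-0.14,-0.364,-0.38,0,0,0,-0.3],[-0.17,-0.364,-0.46,0,0,0,-0.3],[-0.182,-0.364,-0.5,0,0,0,-0.3],[-0.182,-0.364,-0.5,0,0,0,-0.3]]'; python3 - <<'E'
from h import *
o=robot.get_obs();print(o['position'],o['ft_force'],o['grip_width']);cv2.imwrite('pics/w10.png',vision.camera('wrist'))
c=cam('wrist',o)
for a in np.arange(0,6.28,.785): print(proj(c,[.521+.092*np.cos(a),.079+.092*np.sin(a),.118]).round(0),end=' ')
E
```

```text
time: 16.25
position: [0.5599, 0.0732, 0.2489]
tool_rot: [-0.056, -0.705, 0.705, 0.058]
ft_force: [-0.7, -0.4, -1.4]
grip_width: 0.0539
[0.55992064 0.07316323 0.24890199] [-0.71851245 -0.3981816  -1.4219888 ] 0.05392043172970089
[308. 149.] [245. 189.] [234. 256.] [274. 307.] [338. 320.] [397. 290.] [419. 229.] [384. 167.]
```

View pics/w10.png

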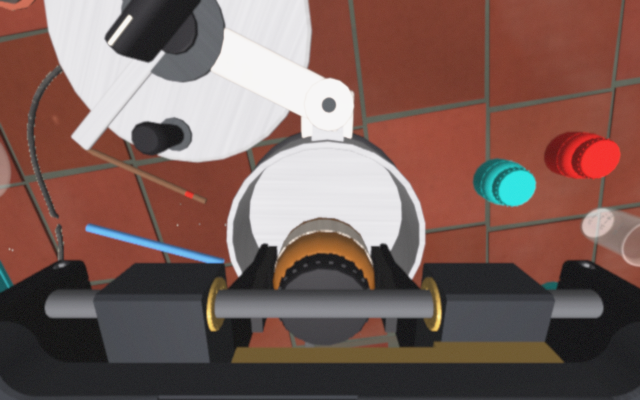

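```bash
python3 -m crank '[[0,0.08,0,0,0,0,-0.3],[0,0.14,0,0,0,0,-0.3],[0,0.19,0,0,0,0,-0.3],[0,0.24,0,0,0,0,-0.3],[0,0.28,0,0,0,0,-0.3],[0,0.31,0,0,0,0,-0.3],[0,0.325,0,0,0,0,-0.3],[0,0.325,0,0,0,0,-0.3]]'; python3 - <<'E'
from h import *
o=robot.get_obs();print(o['position'],o['ft_force'],o['grip_width']);cv2.imwrite('pics/w11.png',vision.camera('wrist'))
E
```

```text
time: 17.3
position: [0.5601, 0.072, 0.0874]
tool_rot: [-0.058, -0.705, 0.705, 0.058]
ft_force: [0.0, -0.5, -0.8]
grip_width: 0.0535
[0.56007519 0.07201941 0.08735363] [ 0.03042302 -0.50224111 -0.80185361] 0.05348775499629888
```

View pics/w11.png

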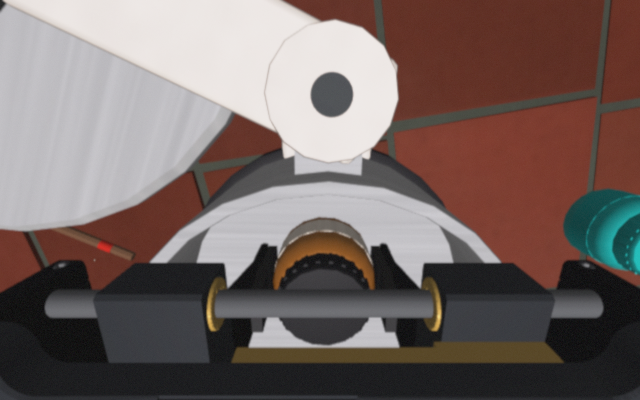

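Everything is clear. I'll lower it in small steps now: to about 3 mm above the floor, then 1 mm at a time.

```bash
python3 -m crank '[[0,0.008,0,0,0,0,-0.3],[0,0.016,0,0,0,0,-0.3],[0,0.02,0,0,0,0,-0.3],[0,0.02,0,0,0,0,-0.3]]'; python3 -m crank '[[0,0.002,0,0,0,0,-0.3],[0,0.002,0,0,0,0,-0.3]]';python3 -m crank '[[0,0.002,0,0,0,0,-0.3],[0,0.002,0,0,0,0,-0.3]]'
```

```text
time: 17.85
position: [0.5601, 0.0726, 0.0774]
tool_rot: [0.057, 0.705, -0.705, -0.058]
ft_force: [-0.1, -0.7, -1.0]
grip_width: 0.0535
time: 18.1
position: [0.5603, 0.0725, 0.0765]
tool_rot: [0.058, 0.705, -0.705, -0.058]
ft_force: [-0.7, 0.7, -0.4]
grip_width: 0.0539
time: 18.35
position: [0.5602, 0.0725, 0.0755]
tool_rot: [0.058, 0.705, -0.705, -0.058]
ft_force: [0.0, 0.3, -0.9]
grip_width: 0.054
```

```bash
python3 -m crank '[[0,0.002,0,0,0,0,-0.3],[0,0.002,0,0,0,0,-0.3]]'
```

```text
time: 18.6
position: [0.5602, 0.0725, 0.0745]
tool_rot: [-0.057, -0.705, 0.705, 0.058]
ft_force: [0.2, 0.6, -1.2]
grip_width: 0.0537
```

```bash
python3 -m crank '[[0,0.0015,0,0,0,0,-0.3],[0,0.0015,0,0,0,0,-0.3]]'; python3 -m crank '[[0,0.001,0,0,0,0,-0.3],[0,0.001,0,0,0,0,-0.3]]'
```

```text
time: 18.85
position: [0.5603, 0.0725, 0.0737]
tool_rot: [0.058, 0.705, -0.705, -0.058]
ft_force: [-0.2, -0.6, -1.9]
grip_width: 0.0538
time: 19.1
position: [0.5603, 0.0725, 0.0734]
tool_rot: [0.058, 0.705, -0.705, -0.058]
ft_force: [-0.1, 0.3, -0.1]
grip_width: 0.0541
```

```bash
python3 -m crank '[[0,0.001,0,0,0,0,-0.3],[0,0.001,0,0,0,0,-0.3]]'; python3 -m crank '[[0,0.001,0,0,0,0,-0.3],[0,0.001,0,0,0,0,-0.3]]'
```

```text
time: 19.35
position: [0.5603, 0.0724, 0.0733]
tool_rot: [0.058, 0.705, -0.705, -0.057]
ft_force: [-1.0, -0.3, 4.5]
grip_width: 0.0536
time: 19.6
position: [0.5603, 0.0724, 0.0733]
tool_rot: [-0.058, -0.705, 0.705, 0.057]
ft_force: [-2.3, 0.1, 7.9]
grip_width: 0.0536
```

```bash
python3 -m crank '[[0,-0.001,0,0,0,0,-0.3],[0,-0.001,0,0,0,0,0.3],[0,-0.001,0,0,0,0,0.5],[0,-0.001,0,0,0,0,0.5],[0,-0.05,0,0,0,0,0.5],[0,-0.15,0,0,0,0,0.5],[0,-0.25,0,0,0,0,0.5],[0,-0.36,0,0,0,0,0.5],[0,-0.36,0,0,0,0,0.5]]'; python3 - <<'E'
from h import *
o=robot.get_obs();print(o['position'],need([.441,-.381,.27]).round(3));cv2.imwrite('pics/w12.png',vision.camera('wrist'))
cv2.imwrite('pics/t12.png',vision.camera('top'))
E
```

```text
time: 20.72
position: [0.5634, 0.0724, 0.2572]
tool_rot: [0.062, 0.705, -0.705, -0.054]
ft_force: [-0.4, 0.2, -0.3]
grip_width: 0.0653
[0.56344495 0.07236328 0.25716993] [ 0.094 -0.028  0.934]
```

View pics/w12.png

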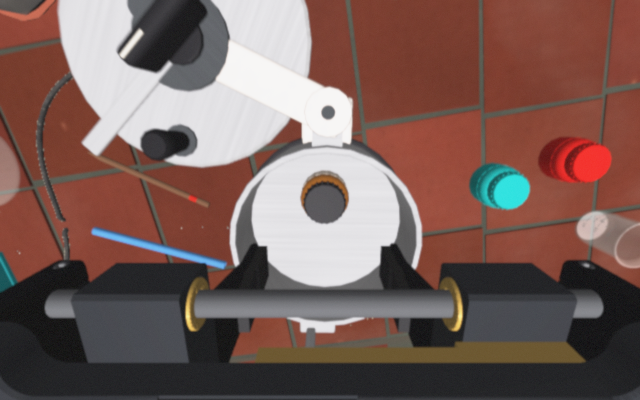

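View pics/t12.png

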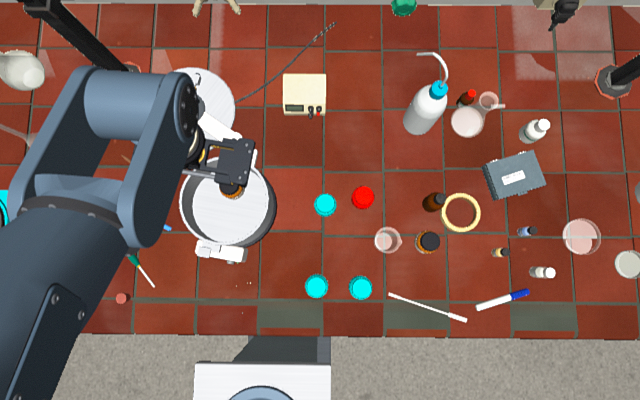

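Jar A is standing in the well. Jar B hasn't moved and is at (428,242) in the top view.

```bash
python3 -m crank '[[0.01,-0.028,0.12,0,0,0,0.5],[0.03,-0.028,0.24,0,0,0,0.5],[0.04,-0.028,0.36,0,0,0,0.5],[0.05,-0.028,0.48,0,0,0,0.5],[0.06,-0.028,0.6,0,0,0,0.5],[0.07,-0.028,0.72,0,0,0,0.5],[0.08,-0.028,0.84,0,0,0,0.5],[0.094,-0.028,0.934,0,0,0,0.5],[0.094,-0.028,0.934,0,0,0,0.5],[0.094,-0.028,0.934,0,0,0,0.5]]'; python3 - <<'E'
from h import *
o=robot.get_obs();print(o['position']);
np.save('w13.npy',np.r_[o['position'],o['tool_rot']])
cv2.imwrite('pics/w13.png',vision.camera('wrist'))
E
```

```text
time: 22.08
position: [0.4374, -0.3794, 0.2643]
tool_rot: [0.057, 0.706, -0.703, -0.059]
ft_force: [0.5, -0.1, 0.1]
grip_width: 0.0655
[ 0.43735435 -0.37935403  0.26430794]
```

View pics/w13.png

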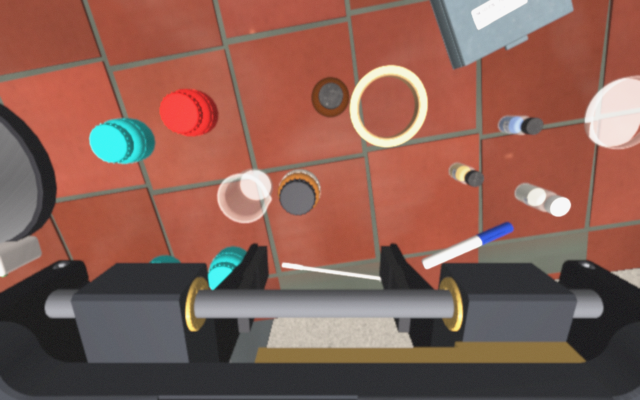

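```bash
python3 - <<'E'
from h import *
a=np.load('w13.npy');o={'position':a[:3],'tool_rot':a[3:]};c=cam('wrist',o)
im=cv2.imread('pics/w13.png')
cv2.imwrite('pics/z13.png',cv2.resize(im[70:240,200:440],None,fx=3.3,fy=3.3,interpolation=cv2.INTER_CUBIC))
cv2.imwrite('pics/t13.png',vision.camera('top'))
E
```

```text
(no output)
```

View pics/z13.png

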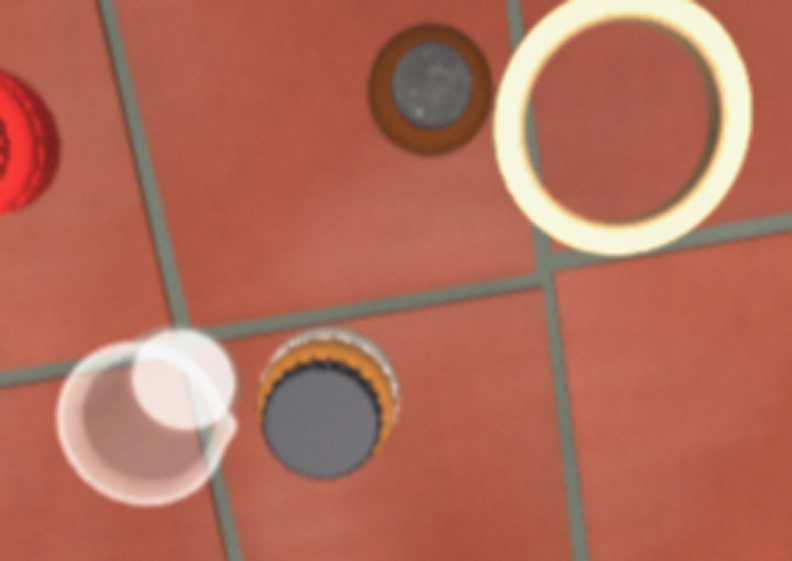

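View pics/t13.png

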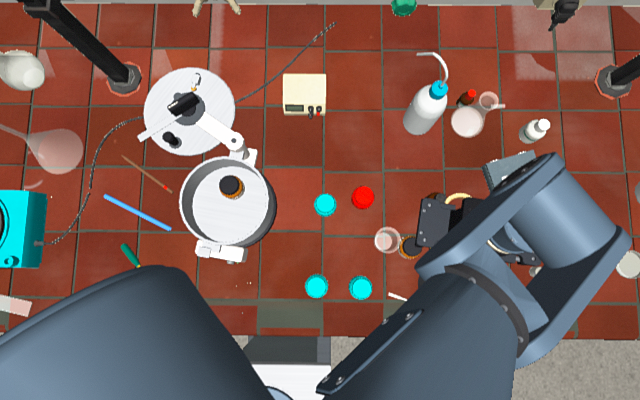

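```bash
python3 - <<'E'
from h import *
a=np.load('w13.npy');o={'position':a[:3],'tool_rot':a[3:]};c=cam('wrist',o)
print('jar',onz(c,297.4,196.8,.056),'beak rim',onz(c,244.3,198.0,.072),'base',onz(c,255.6,184.6,.003))
print('bottle',onz(c,331,95.5,.093))
E
```

```text
jar [ 0.42852383 -0.3443467   0.056     ] beak rim [ 0.4411084  -0.28608644  0.072     ] base [ 0.44088981 -0.28410449  0.003     ]
bottle [ 0.53335493 -0.40097287  0.093     ]
```

```bash
python3 - <<'E'
from h import *
print(need([.4285,-.3445,.2]).round(4))
E
python3 -m crank '[[0,0.05,-0.07,0,0.055,0,0.65],[0,0.1,-0.07,0,0.11,0,0.65],[0,0.12,-0.07,0,0.165,0,0.65],[0,0.12,-0.07,0,0.22,0,0.65],[0,0.12,-0.07,0,0.275,0,0.65],[0,0.12,-0.07,0,0.33,0,0.65],[0,0.12,-0.07,0,0.382,0,0.65],[0,0.12,-0.07,0,0.382,0,0.65],[0,0.12,-0.07,0,0.382,0,0.65]]'
python3 - <<'E'
from h import *
o=robot.get_obs();print(o['position'],o['q'].round(3));M=R.from_quat(o['tool_rot']).as_matrix();print('zang',np.arctan2(M[1,2],M[0,2]))
np.save('w14.npy',np.r_[o['position'],o['tool_rot']])
cv2.imwrite('pics/w14.png',vision.camera('wrist'))
print(need([.4285,-.3445,.11]).round(4))
E
```

```text
[ 0.0298  0.1307 -0.0644]
time: 23.3
position: [0.4441, -0.3452, 0.2063]
tool_rot: [0.444, 0.55, -0.55, -0.445]
ft_force: [-1.4, 0.0, -0.0]
grip_width: 0.0718
[ 0.444072   -0.34524826  0.20634094] [-0.86   0.482  1.623  0.     1.037  2.071]
zang -2.93022809512433
[0.0084 0.1927 0.0299]
```

View pics/w14.png

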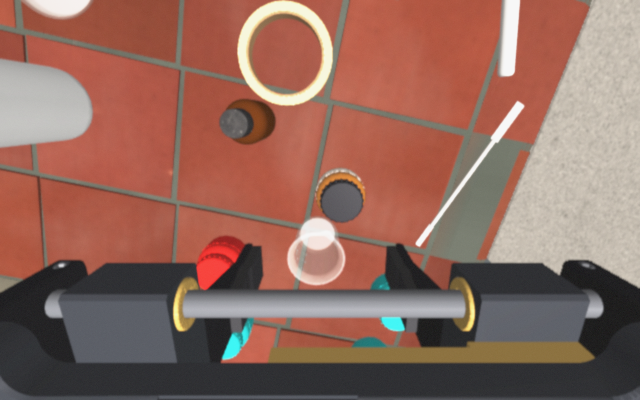

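```bash
python3 - <<'E'
from h import *
a=np.load('w14.npy');o={'position':a[:3],'tool_rot':a[3:]};c=cam('wrist',o)
print('jar',onz(c,342,201,.056),'beaker rim',onz(c,317,259,.072),'bottle',onz(c,236,124,.093))
E
```

```text
jar [ 0.42660245 -0.34502749  0.056     ] beaker rim [ 0.43939259 -0.284366    0.072     ] bottle [ 0.53094634 -0.40084393  0.093     ]
```

```bash
python3 -m crank '[[0.008,0,0.031,0,0,0,0.65],[0.008,0.06,0.031,0,0,0,0.65],[0.008,0.13,0.031,0,0,0,0.65],[0.008,0.19,0.031,0,0,0,0.65],[0.008,0.19,0.031,0,0,0,0.65]]' 8;python3 - <<'E'
from h import *
o=robot.get_obs();print(o['position'],need([.4278,-.3447,.031]).round(4))
cv2.imwrite('pics/w15.png',vision.camera('wrist'))
E
```

```text
time: 23.98
position: [0.4256, -0.3439, 0.1094]
tool_rot: [0.443, 0.55, -0.549, -0.448]
ft_force: [-0.2, -0.2, 0.8]
grip_width: 0.0719
[ 0.42560985 -0.343929    0.10942981] [-0.0033  0.1568 -0.0045]
```

View pics/w15.png

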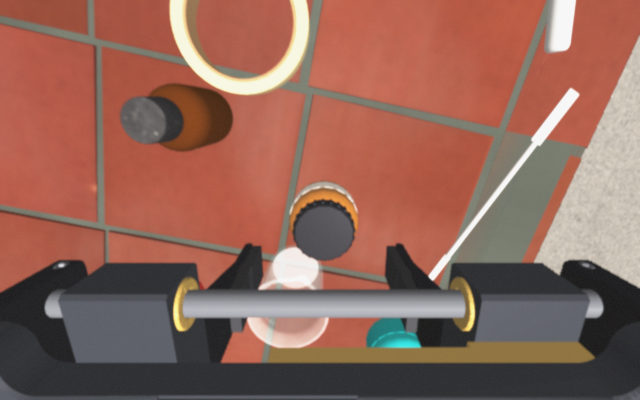

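```bash
python3 -m crank '[[-0.003,0.05,-0.003,0,0,0,0.65],[-0.003,0.1,-0.003,0,0,0,0.65],[-0.003,0.14,-0.003,0,0,0,0.65],[-0.003,0.157,-0.003,0,0,0,0.65],[-0.003,0.157,-0.003,0,0,0,0.65]]' 8;python3 - <<'E'
from h import *
o=robot.get_obs();print(o['position'],o['ft_force'])
cv2.imwrite('pics/w16.png',vision.camera('wrist'))
E
```

```text
time: 24.65
position: [0.4298, -0.347, 0.0335]
tool_rot: [-0.446, -0.549, 0.549, 0.445]
ft_force: [0.2, 0.5, -0.0]
grip_width: 0.0721
[ 0.42977014 -0.34703598  0.03345684] [ 0.23244073  0.50357105 -0.04490079]
```

View pics/w16.png

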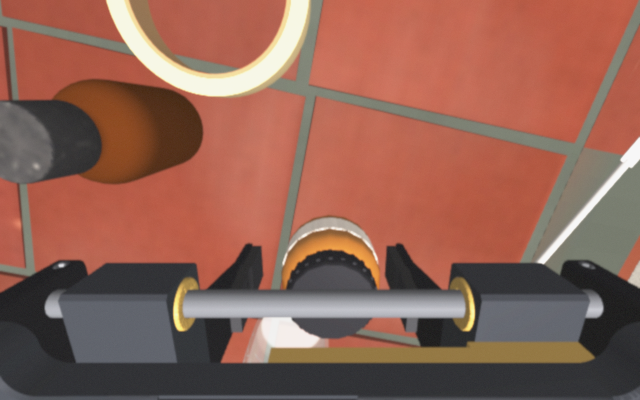

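```bash
python3 -m crank '[[0.001,0.006,0.004,0,0,0,0.5],[0.001,0.006,0.004,0,0,0,0.3],[0.001,0.006,0.004,0,0,0,0.2],[0.001,0.006,0.004,0,0,0,0.1],[0.001,0.006,0.004,0,0,0,0],[0.001,0.006,0.004,0,0,0,-0.3],[0.001,0.006,0.004,0,0,0,-0.3]]' 8; python3 -m crank '[[0,-0.01,0,0,0,0,-0.3],[0,-0.05,0,0,0,0,-0.3],[0,-0.1,0,0,0,0,-0.3],[0,-0.1,0,0,0,0,-0.3]]'; python3 - <<'E'
from h import *
o=robot.get_obs();print(o['position'],o['ft_force'],o['grip_width']);cv2.imwrite('pics/w17.png',vision.camera('wrist'))
E
```

```text
time: 25.58
position: [0.4273, -0.3466, 0.03]
tool_rot: [-0.445, -0.549, 0.549, 0.445]
ft_force: [-2.6, -0.4, 5.1]
grip_width: 0.0537
time: 26.08
position: [0.4287, -0.3475, 0.0811]
tool_rot: [-0.447, -0.549, 0.549, 0.444]
ft_force: [0.5, -0.5, -0.8]
grip_width: 0.0536
[ 0.42874408 -0.34751259  0.0811173 ] [ 0.45068616 -0.48668713 -0.80479575] 0.05363584809483334
```

View pics/w17.png

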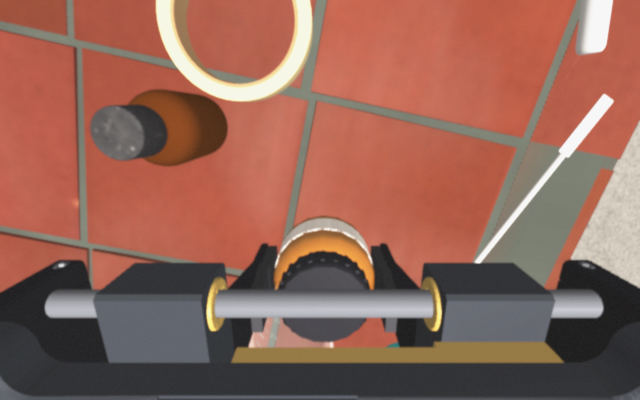

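```bash
python3 -m crank '[[0,-0.1,0,0,0,0,-0.3],[0,-0.2,0,0,-0.03,0,-0.3],[0,-0.3,0,0,-0.08,0,-0.3],[0,-0.35,0,0,-0.13,0,-0.3],[0,-0.35,0,0,-0.18,0,-0.3],[0,-0.35,0,0,-0.23,0,-0.3],[0,-0.35,0,0,-0.28,0,-0.3],[0,-0.35,0,0,-0.33,0,-0.3],[0,-0.35,0,0,-0.382,0,-0.3],[0,-0.35,0,0,-0.382,0,-0.3]]'; python3 - <<'E'
from h import *
o=robot.get_obs();print(o['position'],o['grip_width'],need([.4815,.0855,.255]).round(4))
E
```

```text
time: 27.38
position: [0.4272, -0.346, 0.2533]
tool_rot: [0.058, 0.705, -0.704, -0.059]
ft_force: [-0.4, -0.6, -0.7]
grip_width: 0.0538
[ 0.42716736 -0.34600813  0.25329192] 0.05379280738942175 [ 0.0346 -0.0017 -0.8691]
```

```bash
python3 -m crank '[[0.005,0,-0.1,0,0,0,-0.3],[0.01,0,-0.2,0,0,0,-0.3],[0.014,0,-0.3,0,0,0,-0.3],[0.018,0,-0.4,0,0,0,-0.3],[0.022,0,-0.5,0,0,0,-0.3],[0.026,0,-0.6,0,0,0,-0.3],[0.03,0,-0.7,0,0,0,-0.3],[0.034,0,-0.8,0,0,0,-0.3],[0.034,0,-0.869,0,0,0,-0.3],[0.034,0,-0.869,0,0,0,-0.3]]'; python3 - <<'E'
from h import *
o=robot.get_obs();print(o['position'],o['grip_width'],need([.4815,.0855,.09]).round(4))
cv2.imwrite('pics/w18.png',vision.camera('wrist'))
cv2.imwrite('pics/t18.png',vision.camera('top'))
E
```

```text
time: 28.62
position: [0.481, 0.087, 0.2542]
tool_rot: [0.057, 0.705, -0.705, -0.057]
ft_force: [-0.4, -1.3, -0.9]
grip_width: 0.0536
[0.48100571 0.08703882 0.25415259] 0.05363740472607931 [-0.0018  0.3283  0.003 ]
```

View pics/w18.png

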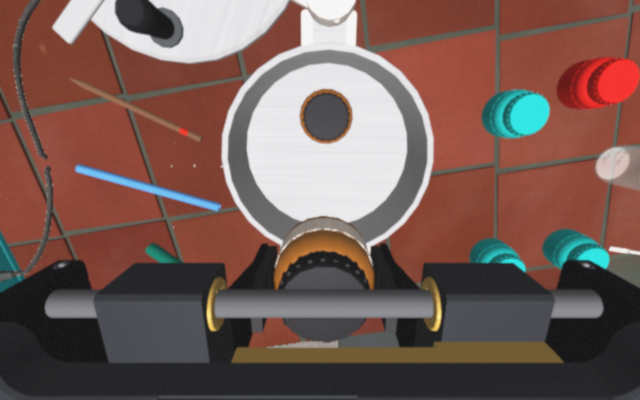

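View pics/t18.png

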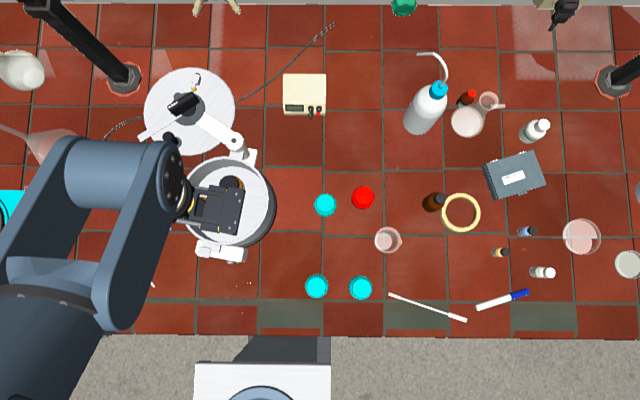

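```bash
python3 -m crank '[[-0.006,0.06,0.002,0,0,0,-0.3],[-0.006,0.12,0.002,0,0,0,-0.3],[-0.006,0.18,0.002,0,0,0,-0.3],[-0.006,0.23,0.002,0,0,0,-0.3],[-0.006,0.28,0.002,0,0,0,-0.3],[-0.006,0.31,0.002,0,0,0,-0.3],[-0.006,0.33,0.002,0,0,0,-0.3],[-0.006,0.33,0.002,0,0,0,-0.3]]';  python3 -m crank '[[0,0.007,0,0,0,0,-0.3],[0,0.014,0,0,0,0,-0.3],[0,0.018,0,0,0,0,-0.3],[0,0.018,0,0,0,0,-0.3]]'; python3 -m crank '[[0,0.002,0,0,0,0,-0.3],[0,0.002,0,0,0,0,-0.3]]';python3 -m crank '[[0,0.002,0,0,0,0,-0.3],[0,0.002,0,0,0,0,-0.3]]'
```

```text
time: 29.72
position: [0.484, 0.0831, 0.0895]
tool_rot: [-0.058, -0.705, 0.705, 0.058]
ft_force: [0.2, -0.3, -0.6]
grip_width: 0.0537
time: 30.22
position: [0.484, 0.0836, 0.0808]
tool_rot: [0.058, 0.705, -0.705, -0.058]
ft_force: [-0.4, -0.2, -0.4]
grip_width: 0.0537
time: 30.48
position: [0.4841, 0.0835, 0.0798]
tool_rot: [-0.058, -0.705, 0.705, 0.058]
ft_force: [0.5, -0.0, -0.5]
grip_width: 0.0537
time: 30.72
position: [0.484, 0.0835, 0.0787]
tool_rot: [-0.058, -0.705, 0.705, 0.058]
ft_force: [-0.3, 0.3, -0.5]
grip_width: 0.0539
```

```bash
python3 -m crank '[[0,0.002,0,0,0,0,-0.3],[0,0.004,0,0,0,0,-0.3],[0,0.004,0,0,0,0,-0.3]]';python3 -m crank '[[0,0.002,0,0,0,0,-0.3],[0,0.002,0,0,0,0,-0.3]]'; python3 -m crank '[[0,0.001,0,0,0,0,-0.3],[0,0.001,0,0,0,0,-0.3]]'
```

```text
time: 31.1
position: [0.484, 0.0835, 0.0767]
tool_rot: [0.057, 0.705, -0.705, -0.058]
ft_force: [-0.8, -0.2, -1.0]
grip_width: 0.0537
time: 31.35
position: [0.484, 0.0835, 0.0757]
tool_rot: [0.057, 0.705, -0.705, -0.058]
ft_force: [0.4, 0.4, -1.1]
grip_width: 0.0539
time: 31.6
position: [0.484, 0.0835, 0.0753]
tool_rot: [-0.058, -0.705, 0.705, 0.058]
ft_force: [0.4, 0.1, -1.5]
grip_width: 0.0536
```

```bash
python3 -m crank '[[0,0.001,0,0,0,0,-0.3],[0,0.001,0,0,0,0,-0.3]]'; python3 -m crank '[[0,0.001,0,0,0,0,-0.3],[0,0.001,0,0,0,0,-0.3]]'
```

```text
time: 31.85
position: [0.4841, 0.0835, 0.0751]
tool_rot: [-0.058, -0.705, 0.705, 0.057]
ft_force: [-0.9, 0.8, 3.2]
grip_width: 0.0539
time: 32.1
position: [0.4841, 0.0835, 0.075]
tool_rot: [-0.058, -0.705, 0.705, 0.057]
ft_force: [-1.7, 0.8, 8.7]
grip_width: 0.0537
```

It touched the floor at 0.075, as expected. I'll release it, lift clear, and check.

```bash
python3 -m crank '[[0,-0.001,0,0,0,0,-0.3],[0,-0.001,0,0,0,0,0.3],[0,-0.001,0,0,0,0,0.5],[0,-0.001,0,0,0,0,0.5],[0,-0.05,0,0,0,0,0.5],[0,-0.15,0,0,0,0,0.5],[0,-0.25,0,0,0,0,0.5],[0.1,-0.4,0,0,0,0,0.5],[0.1,-0.4,0,0,0,0,0.5],[0.1,-0.4,0,0,0,0,0.5]]'; python3 - <<'E'
from h import *
o=robot.get_obs();print(o['position']);np.save('w19.npy',np.r_[o['position'],o['tool_rot']]);cv2.imwrite('pics/w19.png',vision.camera('wrist'))
cv2.imwrite('pics/t19.png',vision.camera('top'))
E
```

```text
time: 33.35
position: [0.4347, 0.0918, 0.2759]
tool_rot: [0.059, 0.705, -0.705, -0.056]
ft_force: [-0.3, -0.1, 0.6]
grip_width: 0.0654
[0.43471615 0.09181794 0.27592302]
```

View pics/w19.png

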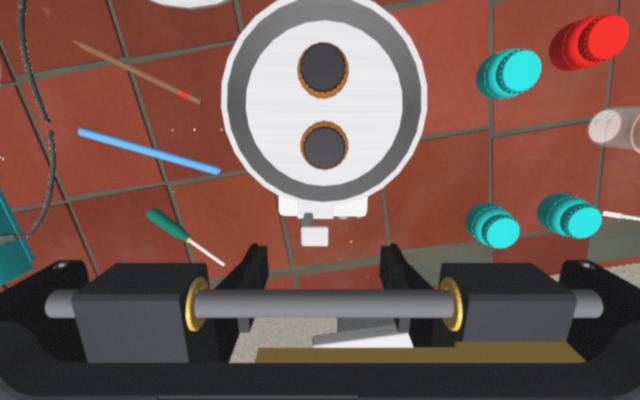

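View pics/t19.png

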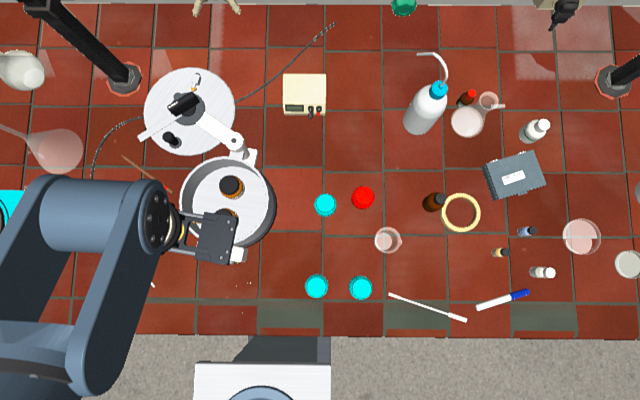

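```bash
python3 - <<'E'
from h import *
print(need([.648,.192,.28]).round(4))
E
```

```text
[-0.3881 -0.0122 -0.2674]
```

```bash
python3 -m crank '[[-0.08,-0.01,-0.05,0,-0.05,0,0],[-0.16,-0.01,-0.1,0,-0.1,0,0],[-0.24,-0.01,-0.16,0,-0.15,0,0],[-0.32,-0.01,-0.22,0,-0.2,0,0],[-0.388,-0.01,-0.267,0,-0.25,0,0],[-0.388,-0.01,-0.267,0,-0.3,0,0],[-0.388,-0.01,-0.267,0,-0.35,0,0],[-0.388,-0.01,-0.267,0,-0.379,0,0],[-0.388,-0.01,-0.267,0,-0.379,0,0],[-0.388,-0.01,-0.267,0,-0.379,0,0]]' 12; python3 - <<'E'
from h import *
o=robot.get_obs();print(o['position'],o['q'].round(3));M=R.from_quat(o['tool_rot']).as_matrix();print('zang',np.arctan2(M[1,2],M[0,2]))
cv2.imwrite('pics/w20.png',vision.camera('wrist'));c=cam('wrist',o);print(proj(c,[.648,.193,.178]))
print(need([.648,.193,.160]).round(4))
E
```

```text
time: 34.7
position: [0.6478, 0.1917, 0.2776]
tool_rot: [-0.348, 0.616, -0.616, 0.346]
ft_force: [-0.2, 0.1, -0.0]
grip_width: 0.0438
[0.64782656 0.19165551 0.27764096] [0.123 0.561 1.246 0.    1.336 0.667]
zang -0.5447546842817319
[322.02972455 213.57034985]
[-0.0027  0.2362 -0.0008]
```

View pics/w20.png

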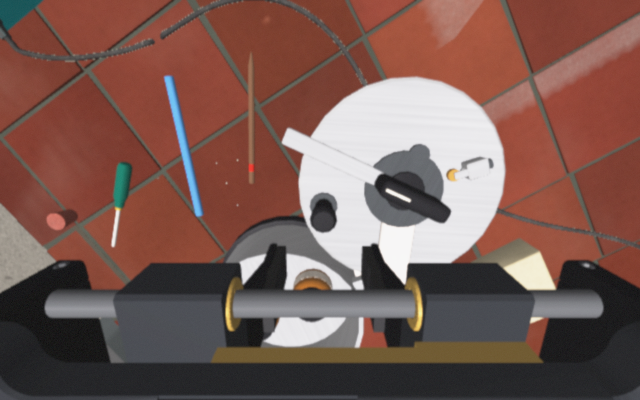

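```bash
python3 -m crank '[[-0.001,0.08,0,0,0,0,0],[-0.001,0.15,0,0,0,0,0],[-0.001,0.2,0,0,0,0,0],[-0.001,0.234,0,0,0,0,0],[-0.001,0.234,0,0,0,0,0],[-0.001,0.234,0,0,0,0,-0.5],[-0.001,0.234,0,0,0,0,-1],[-0.001,0.234,0,0,0,0,-1],[-0.001,0.234,0,0,0,0,-1]]' 12; python3 - <<'E'
from h import *
o=robot.get_obs();M=R.from_quat(o['tool_rot']).as_matrix();p=o['position'];print(p,o['ft_force'],o['grip_width'])
# circle through shut grip point & this one radius .131
A=np.array([.5313,.002]);B=p[:2];m=(A+B)/2;d=B-A;L=np.hypot(*d);h=np.sqrt(.131**2-L*L/4);n=np.array([d[1],-d[0]])/L
H=m+n*h;print('H',H,'chord angle',2*np.arcsin(L/.262))
H=np.array([.6475,.0605])
a0=np.arctan2(*(B-H)[::-1]);print(np.hypot(*(B-H)),a0)
for k in range(1,11):
    a=a0+.2*k
    q=H+.131*np.array([np.cos(a),np.sin(a)])-B
    print((M.T@np.r_[q,0]/.5).round(3))
E
```

```text
time: 35.88
position: [0.6478, 0.1928, 0.1633]
tool_rot: [-0.347, 0.616, -0.616, 0.348]
ft_force: [-1.5, 1.9, 4.5]
grip_width: 0.0194
[0.64777563 0.19281245 0.16325797] [-1.53137161  1.93904489  4.52499831] 0.01940537036365651
H [0.64784814 0.06181247] chord angle 2.0443943489858833
0.13231273686420472 1.5687131610305394
[ 0.034 -0.    -0.041]
[ 0.073 -0.    -0.075]
[ 0.118 -0.    -0.102]
[ 0.167 -0.    -0.119]
[ 0.219 -0.    -0.126]
[ 0.271 -0.    -0.122]
[ 0.322 -0.    -0.108]
[ 0.368 -0.    -0.084]
[ 0.409 -0.    -0.052]
[ 0.443 -0.    -0.012]
```

```bash
python3 -m crank '[[0.034,0,-0.041,0,0,0,-1],[0.073,0,-0.075,0,0,0,-1],[0.118,0,-0.102,0,0,0,-1],[0.167,0,-0.119,0,0,0,-1],[0.219,0,-0.126,0,0,0,-1],[0.271,0,-0.122,0,0,0,-1],[0.322,0,-0.108,0,0,0,-1],[0.322,0,-0.108,0,0,0,-1]]'; python3 - <<'E'
from h import *
o=robot.get_obs();M=R.from_quat(o['tool_rot']).as_matrix();p=o['position'];print(p,o['ft_force'],o['grip_width'])
H=np.array([.6475,.0605]);B=p[:2]
print(np.hypot(*(B-H)))
for k in (8,9,9.5,10,10.2):
    a=1.5687+.2*k
    q=H+.131*np.array([np.cos(a),np.sin(a)])-B
    print((M.T@np.r_[q,0]/.5).round(3))
E
```

```text
time: 36.88
position: [0.5174, 0.0808, 0.1633]
tool_rot: [0.348, -0.616, 0.616, -0.346]
ft_force: [-4.0, -0.5, 7.1]
grip_width: 0.02
[0.51743698 0.08075856 0.16334524] [-3.95441042 -0.48407835  7.07193068] 0.020022078596636236
0.13163129609245605
[0.042 0.    0.023]
[0.083 0.    0.056]
[0.1   0.    0.075]
[0.116 0.    0.096]
[0.122 0.    0.105]
```

```bash
python3 -m crank '[[0.042,0,0.023,0,0,0,-1],[0.083,0,0.056,0,0,0,-1],[0.1,0,0.075,0,0,0,-1],[0.109,0,0.087,0,0,0,-1],[0.109,0,0.087,0,0,0,-1]]'; python3 -m crank '[[0.004,0,0.006,0,0,0,-1],[0.008,0,0.011,0,0,0,-1],[0.008,0,0.011,0,0,0,-1]]'
```

```text
time: 37.5
position: [0.5203, 0.0121, 0.1621]
tool_rot: [-0.354, 0.618, -0.613, 0.343]
ft_force: [-14.7, -5.7, 11.2]
grip_width: 0.0198
time: 37.88
position: [0.5226, 0.0063, 0.162]
tool_rot: [-0.354, 0.618, -0.613, 0.343]
ft_force: [-14.6, -5.4, 11.0]
grip_width: 0.0196
```

```bash
python3 -m crank '[[0.006,0,0.006,0,0,0,-1],[0.012,0,0.01,0,0,0,-1],[0.012,0,0.01,0,0,0,-1]]'; python3 -m crank '[[0.01,0,0.006,0,0,0,-1],[0.01,0,0.006,0,0,0,-1]]'
```

```text
time: 38.25
position: [0.5258, -0.0014, 0.162]
tool_rot: [-0.352, 0.617, -0.614, 0.344]
ft_force: [-10.2, -3.3, 7.3]
grip_width: 0.0198
time: 38.5
position: [0.5266, -0.004, 0.1619]
tool_rot: [-0.349, 0.619, -0.613, 0.345]
ft_force: [-7.2, 7.1, 6.6]
grip_width: 0.0197
```

```bash
python3 -m crank '[[0.006,0,0.002,0,0,0,-1],[0.006,0,0.002,0,0,0,-1]]'; python3 - <<'E'
from h import *
cv2.imwrite('pics/t21.png',vision.camera('top'))
E
```

```text
time: 38.75
position: [0.5265, -0.0042, 0.1619]
tool_rot: [-0.347, 0.621, -0.612, 0.346]
ft_force: [-5.1, 15.4, 5.9]
grip_width: 0.0197
```

```bash
python3 -m crank '[[0,0,0,0,0,0,-0.5],[0,0,0,0,0,0,-0.2],[0,0,0,0,0,0,0],[0,-0.06,0,0,0,0,0],[0,-0.15,0,0,0,0,0],[0,-0.15,0,0,0,0,0]]'; python3 - <<'E'
from h import *
o=robot.get_obs();print(o['position'],need([.521,.0795,.24]).round(4))
np.save('w22.npy',np.r_[o['position'],o['tool_rot']])
cv2.imwrite('pics/w22.png',vision.camera('wrist'))
E
```

```text
time: 39.55
position: [0.5341, -0.011, 0.2411]
tool_rot: [0.345, -0.613, 0.619, -0.35]
ft_force: [0.8, 0.4, 0.4]
grip_width: 0.0432
[ 0.53411634 -0.01095098  0.24110557] [-0.1413  0.0014 -0.116 ]
```

View pics/w22.png

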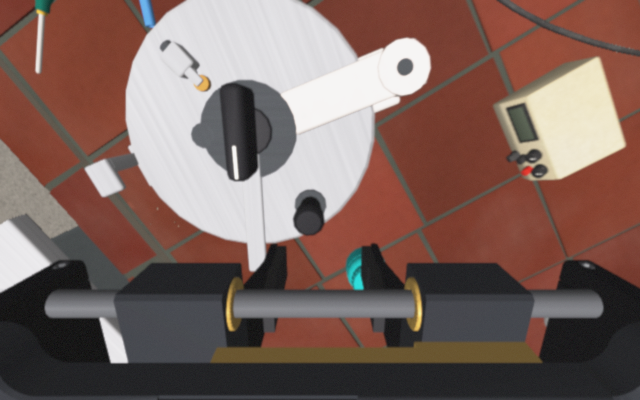

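```bash
python3 -m crank '[[-0.07,0,-0.058,0,0,0,0],[-0.141,0,-0.116,0,0,0,0],[-0.141,0,-0.116,0,0,0,0],[-0.141,0,-0.116,0,0,0,0]]' 8; python3 - <<'E'
from h import *
o=robot.get_obs();print(o['position'],need([.521,.0793,.165]).round(4))
cv2.imwrite('pics/w23.png',vision.camera('wrist'))
M=R.from_quat(o['tool_rot']).as_matrix();print('zang',np.arctan2(M[1,2],M[0,2]))
c=cam('wrist',o);print(proj(c,[.521,.0793,.183]))
E
```

```text
time: 40.1
position: [0.5174, 0.0803, 0.2364]
tool_rot: [-0.348, 0.616, -0.616, 0.347]
ft_force: [-0.8, -0.6, 0.4]
grip_width: 0.0434
[0.51736763 0.0802755  0.23642461] [-0.0023  0.1428  0.0073]
zang -0.5424926736442318
[327.43232113 234.67261209]
```

View pics/w23.png

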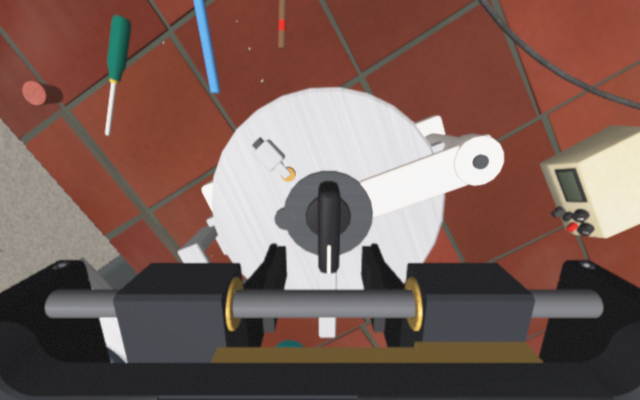

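```bash
python3 -m crank '[[-0.002,0.04,0.006,0,0,0,0],[-0.002,0.08,0.006,0,0,0,0],[-0.002,0.12,0.006,0,0,0,0],[-0.002,0.142,0.006,0,0,0,0],[-0.002,0.142,0.006,0,0,0,-0.4],[-0.002,0.142,0.006,0,0,0,-1],[-0.002,0.142,0.006,0,0,0,-1],[-0.002,0.142,0.006,0,0,0,-1]]' 8; python3 -m crank '[[0,0,0,0,0,0,-1],[0,0,0,0,0,0,-1],[0,0,0,0,0,0,-1]]' 40
```

```text
time: 41.15
position: [0.5211, 0.0799, 0.167]
tool_rot: [0.347, -0.615, 0.616, -0.348]
ft_force: [0.2, -0.3, 1.5]
grip_width: 0.0158
time: 41.52
position: [0.5212, 0.0799, 0.1669]
tool_rot: [0.347, -0.616, 0.616, -0.348]
ft_force: [0.5, 0.3, 5.6]
grip_width: 0.0159
```

```bash
python3 -m crank '[[0,0,0,0,0.05,0,-1],[0,0,0,0,0.1,0,-1],[0,0,0,0,0.15,0,-1],[0,0,0,0,0.2,0,-1],[0,0,0,0,0.25,0,-1],[0,0,0,0,0.3,0,-1],[0,0,0,0,0.35,0,-1],[0,0,0,0,0.375,0,-1],[0,0,0,0,0.375,0,-1]]'; python3 - <<'E'
from h import *
o=robot.get_obs();M=R.from_quat(o['tool_rot']).as_matrix();print('zang',np.arctan2(M[1,2],M[0,2]),o['moment'],o['ft_force'])
cv2.imwrite('pics/w24.png',vision.camera('wrist'))
E
```

```text
time: 42.65
position: [0.5225, 0.0795, 0.167]
tool_rot: [-0.054, -0.705, 0.705, 0.051]
ft_force: [2.9, -2.5, 4.5]
grip_width: 0.0155
zang -1.720342139748937 [-0.35163162 -0.35838615 -0.14775618] [ 2.94645395 -2.46848899  4.54748239]
```

View pics/w24.png

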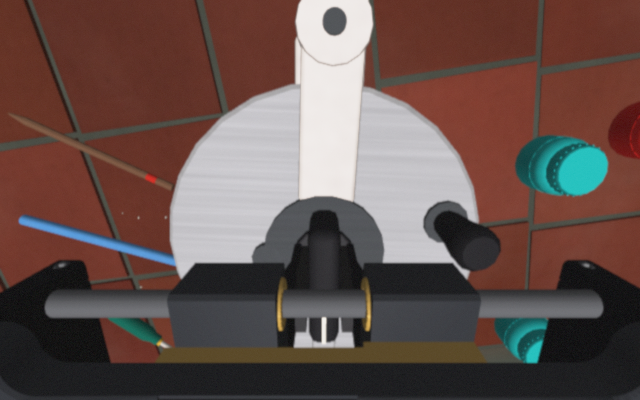

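```bash
python3 -m crank '[[0,0,0,0,0.008,0,-1],[0,0,0,0,0.008,0,-0.5],[0,0,0,0,0,0,-0.2],[0,0,0,0,0,0,0],[0,-0.08,0,0,0,0,0],[0,-0.2,0,0,0,0,0],[0,-0.3,0,0,0,0,0],[0,-0.3,0,0,0,0,0]]'; python3 - <<'E'
from h import *
cv2.imwrite('pics/w25.png',vision.camera('wrist'))
E
python3 -m crank '[[0.1,-0.3,0.12,0,0,0,0],[0.1,-0.3,0.24,0,0,0,0],[0.1,-0.3,0.36,0,0,0,0],[0.1,-0.3,0.48,0,0,0,0],[0.1,-0.3,0.6,0,0,0,0],[0.1,-0.3,0.7,0,0,0,0],[0.1,-0.3,0.7,0,0,0,0]]';python3 - <<'E'
from h import *
im=vision.camera('top');cv2.imwrite('pics/t25.png',im)
cv2.imwrite('pics/z25.png',cv2.resize(im[120:270,160:300],None,fx=4,fy=4,interpolation=cv2.INTER_CUBIC))
E
```

```text
time: 43.7
position: [0.5227, 0.0801, 0.3204]
tool_rot: [0.056, 0.705, -0.705, -0.05]
ft_force: [0.3, -0.4, -1.5]
grip_width: 0.0434
time: 44.62
position: [0.4174, -0.2606, 0.4639]
tool_rot: [0.052, 0.706, -0.704, -0.055]
ft_force: [0.8, 0.8, -0.4]
grip_width: 0.0436
```

View pics/w25.png

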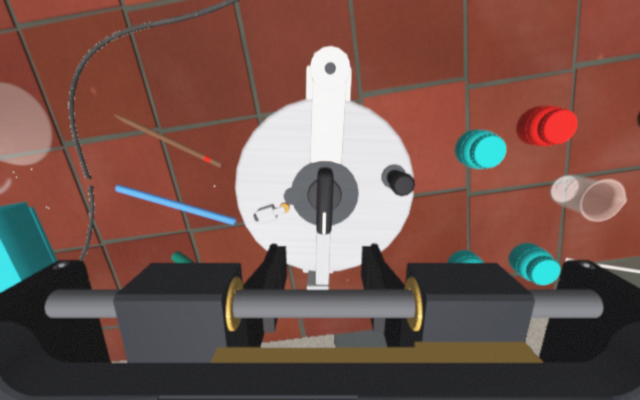

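View pics/z25.png

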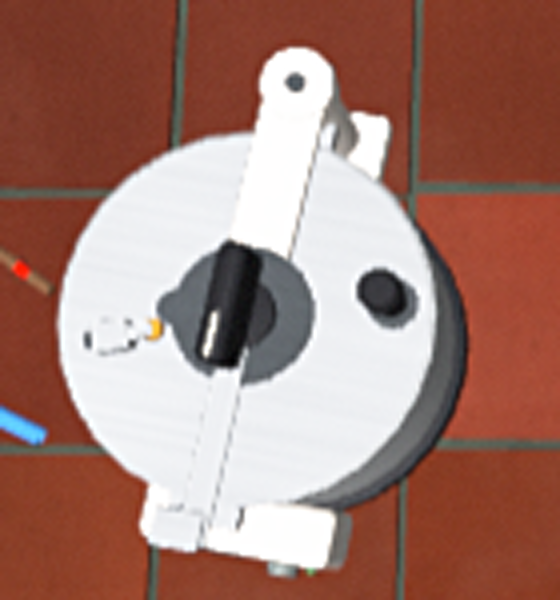

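View pics/t25.png

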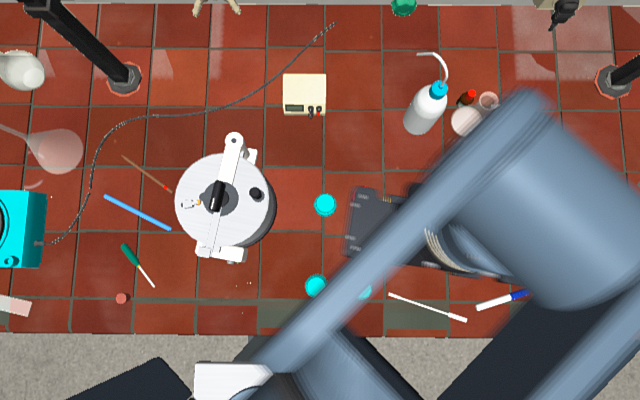

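The knob is locked and the tongue is in the hook. Compared with the first picture, though, the lid sits about 2 mm (0.015 rad) towards open; turning the knob probably dragged it within the hook's play. I'll take the peg again and ease the lid back to its stop.

```bash
python3 -m crank '[[0,0,0,0,0,0,0],[0,0,0,0,0,0,0]]'; python3 - <<'E'
from h import *
im=vision.camera('top');cv2.imwrite('pics/t26.png',im)
a=cv2.imread('pics/top0.png')
# lid shift by phase correlation on lid patch vs hub patch
for n,(y0,y1,x0,x1) in {'lid':(155,245,175,280),'peg':(180,208,244,270),'hub':(128,150,222,246),'panel':(246,268,194,250),'knob':(176,216,204,234),'tongue':(212,252,206,226)}.items():
    A=cv2.cvtColor(a[y0:y1,x0:x1],cv2.COLOR_BGR2GRAY).astype(np.float32);B=cv2.cvtColor(im[y0:y1,x0:x1],cv2.COLOR_BGR2GRAY).astype(np.float32)
    print(n,cv2.phaseCorrelate(A,B,cv2.createHanningWindow(A.shape[::-1],cv2.CV_32F)))
o=robot.get_obs();print(o['position'],need([.527,0.0,.28]).round(4))
E
```

```text
time: 44.92
position: [0.4185, -0.2574, 0.4649]
tool_rot: [0.052, 0.706, -0.704, -0.054]
ft_force: [0.4, -0.8, 0.1]
grip_width: 0.0433
lid ((-1.051336640838926, -0.2264917365798098), 0.9805800691063021)
peg ((-0.4458959293802689, 0.4824285174117744), 0.7756103862950832)
hub ((0.12609180662951047, 0.10188240270642446), 0.9981496801806821)
panel ((0.0022487990330120056, -0.10342452735363317), 1.008266693353653)
knob ((-0.9848751574298724, -0.18969047091178481), 0.8480243833859762)
tongue ((-0.3194430214949744, -0.2837939597922805), 1.0329139184951783)
[ 0.41872019 -0.25716885  0.46537429] [-0.1385  0.3715 -0.5401]
```

```bash
python3 -m crank '[[-0.02,0.05,-0.08,0,0,0,0],[-0.04,0.1,-0.16,0,0,0,0],[-0.06,0.15,-0.24,0,0,0,0],[-0.08,0.2,-0.33,0,0,0,0],[-0.1,0.27,-0.42,0,0,0,0],[-0.12,0.33,-0.5,0,0,0,0],[-0.139,0.371,-0.54,0,0,0,0],[-0.139,0.371,-0.54,0,0,0,0],[-0.139,0.371,-0.54,0,0,0,0]]' 10; python3 - <<'E'
from h import *
o=robot.get_obs();print(o['position'],need([.5265,-.001,.162]).round(4))
cv2.imwrite('pics/w27.png',vision.camera('wrist'))
M=R.from_quat(o['tool_rot']).as_matrix();print('zang',np.arctan2(M[1,2],M[0,2]))
c=cam('wrist',o);print(proj(c,[.5265,-.001,.178]))
E
```

```text
time: 46.1
position: [0.5279, -0.0017, 0.2814]
tool_rot: [-0.053, -0.705, 0.705, 0.052]
ft_force: [-0.4, 0.7, 0.2]
grip_width: 0.0436
[ 0.52787775 -0.00170199  0.28140253] [ 0.0031  0.2388 -0.0011]
zang -1.7197964837862636
[323.84627436 215.46859233]
```

View pics/w27.png

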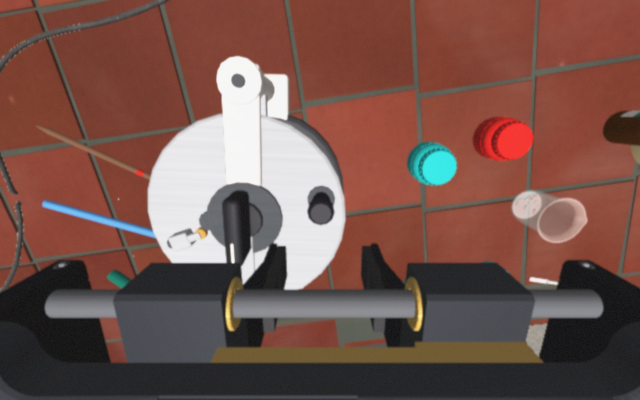

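```bash
python3 -m crank '[[-0.004,0.08,-0.002,0,0,0,0],[-0.004,0.15,-0.002,0,0,0,0],[-0.004,0.2,-0.002,0,0,0,0],[-0.004,0.238,-0.002,0,0,0,0],[-0.004,0.238,-0.002,0,0,0,-0.4],[-0.004,0.238,-0.002,0,0,0,-1],[-0.004,0.238,-0.002,0,0,0,-1],[-0.004,0.238,-0.002,0,0,0,-1]]' 10; python3 -m crank '[[0,0,0.004,0,0,0,-1],[0,0,0.004,0,0,0,-1]]';python3 -m crank '[[0,0,0.005,0,0,0,-1],[0,0,0.005,0,0,0,-1]]';python3 -m crank '[[0,0,0.005,0,0,0,-1],[0,0,0.005,0,0,0,-1]]'
```

```text
time: 47.15
position: [0.5319, -0.0014, 0.1632]
tool_rot: [0.055, 0.705, -0.705, -0.052]
ft_force: [1.6, 1.7, 2.6]
grip_width: 0.0192
time: 47.4
position: [0.5318, -0.0015, 0.1632]
tool_rot: [0.056, 0.706, -0.704, -0.052]
ft_force: [3.8, 8.4, 3.8]
grip_width: 0.0195
time: 47.65
position: [0.5318, -0.0016, 0.1631]
tool_rot: [0.057, 0.708, -0.702, -0.052]
ft_force: [6.1, 14.9, 3.3]
grip_width: 0.0197
time: 47.9
position: [0.5315, -0.003, 0.1631]
tool_rot: [0.057, 0.709, -0.701, -0.053]
ft_force: [6.9, 18.7, 3.1]
grip_width: 0.0224
```

```bash
python3 -m crank '[[0,0,-0.004,0,0,0,-0.6],[0,0,-0.006,0,0,0,-0.2],[0,0,-0.006,0,0,0,0],[0,-0.08,-0.006,0,0,0,0],[0,-0.2,-0.006,0,0,0,0],[0,-0.3,0.1,0,0,0,0],[0,-0.3,0.22,0,0,0,0],[0,-0.3,0.34,0,0,0,0],[0,-0.3,0.5,0,0,0,0],[0,-0.3,0.5,0,0,0,0]]'; python3 -m crank '[[0,0,0,0,0,0,0],[0,0,0,0,0,0,0]]'; python3 - <<'E'
from h import *
im=vision.camera('top');cv2.imwrite('pics/t28.png',im)
for rn in ('top0','t26'):
  a=cv2.imread(f'pics/{rn}.png')
  for n,(y0,y1,x0,x1) in {'lid':(155,245,175,280),'peg':(180,208,244,270),'hub':(128,150,222,246),'knob':(176,216,204,234),'tongue':(212,252,206,226)}.items():
    A=cv2.cvtColor(a[y0:y1,x0:x1],cv2.COLOR_BGR2GRAY).astype(np.float32);B=cv2.cvtColor(im[y0:y1,x0:x1],cv2.COLOR_BGR2GRAY).astype(np.float32)
    print(rn,n,np.round(cv2.phaseCorrelate(A,B,cv2.createHanningWindow(A.shape[::-1],cv2.CV_32F))[0],2))
z=lambda m:cv2.resize(m[195:265,185:260],None,fx=5,fy=5,interpolation=cv2.INTER_CUBIC)
cv2.imwrite('pics/z28.png',np.hstack([z(cv2.imread('pics/top0.png')),z(im)]))
E
```

```text
time: 49.15
position: [0.4899, -0.2593, 0.3114]
tool_rot: [-0.054, -0.705, 0.705, 0.055]
ft_force: [-0.3, 0.3, 0.6]
grip_width: 0.0438
time: 49.4
position: [0.4912, -0.2538, 0.3114]
tool_rot: [0.052, 0.706, -0.705, -0.053]
ft_force: [0.4, 0.9, 0.0]
grip_width: 0.0432
top0 lid [ 0.03 -0.02]
top0 peg [0.5 0. ]
top0 hub [0.01 0.02]
top0 knob [ 0.02 -0.16]
top0 tongue [-0.25  0.27]
t26 lid [1.04 0.21]
t26 peg [ 1.49 -0.5 ]
t26 hub [-0.12 -0.11]
t26 knob [0.86 0.29]
t26 tongue [0.52 0.16]
```

View pics/z28.png

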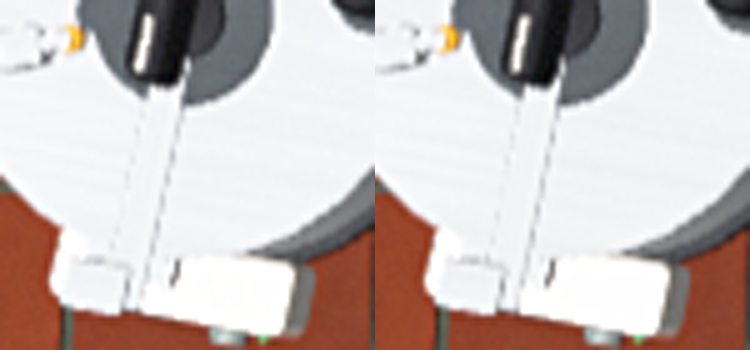

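The lid and knob now match their first closed-and-locked picture (lid shift 0.03 px), and the robot is clear. I'll hand in.

```bash
python3 - <<'E'
from h import *
a=cv2.imread('pics/top0.png');b=cv2.imread('pics/t19.png')
for n,(y0,y1,x0,x1) in {'bottle':(185,215,418,450),'beaker':(222,256,370,406)}.items():
    A=cv2.cvtColor(a[y0:y1,x0:x1],cv2.COLOR_BGR2GRAY).astype(np.float32);B=cv2.cvtColor(b[y0:y1,x0:x1],cv2.COLOR_BGR2GRAY).astype(np.float32)
    print(n,np.round(cv2.phaseCorrelate(A,B)[0],2))
print(robot.hand_in())
E
```

```text
bottle [-0.03  0.12]
beaker [0.03 0.02]
the job is handed in; nothing more can be done
None
```

The steriliser is loaded, shut and locked, and I handed the job in at about 49 s of the 210 s allowed. I found only two brown jars in the scene; both are in the chamber.

- **Lid and lock:** I turned the knob back to unlocked, swung the lid to its open stop, and after loading swung it shut and turned the knob clockwise to locked.
- **Jars:** I gripped each jar at 8 N and lowered it in 0.5–1 mm steps until it touched the floor, pressing with under 9 N. The picture taken before closing showed both upright. The second jar was knocked about 4 cm towards the beaker partway through, so I located it again and gripped it from another angle.
- **Failed check, since fixed:** after locking, the lid sat about 2 mm off fully shut. I eased it back by its handle with the lock still on. The lid and knob then matched the starting picture to within 0.2 px, with the tongue in the hook. The small tongue and handle patches differed by up to 0.5 px.
- **Bottle and beaker:** neither had moved (0.12 px or less), checked just before I closed the lid. After that the arm didn't go down near them.
- **Measurement disagreement:** the wrist and fixed cameras differed by 3–5 mm sideways on the steriliser. The feel of the grip agreed with the wrist camera, so I used that.

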